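Prop open the condiment box

TASK

Open the steel condiment box for service: lift its hinged lid well up by the front handle, then swing up the prop rod on the box's side by its cranked grip, feel for the hole in the strip under the lid by sliding the rod's end gently along it, and leave the rod seated fully in that hole, carrying the lid by itself. Never force the rod against the lid, and leave the pots in the box and the things standing round it where they are.

Things in the scene. Friction and masses are not known exactly. Their poses are not given: they have to be found in the camera images.
- box: open steel box fixed to the table, 220 (x) x 200 (y) x 80 mm, walls 4 mm. Origin under its centre on the table top, z up, front towards -x. The rod's grip, pivot and the lid's hinge are given in this frame below (mm).
- lid_hinge (a point): on the lid's hinge axis, which runs along the box's y at box x = +110, z = 80; the lid's underside passes through it. Soft-close damper, about 5 N m s/rad both ways: 10 N at the handle moves the lid at about 0.4 rad/s; let go, it sinks by its own weight at 0.02 to 0.08 rad/s, so some 10 s are left to prop it after a high lift. The rod can push the lid up again from below.
- lid (a joint): lid angle in rad, 0 shut, grows as it opens, stop at 1.3. The lid is a steel sheet 6 mm thick, 220 mm from hinge to front edge, about 0.3 kg; it overhangs the box's left (+y) wall, to box y = 132.
- lid_handle (a point): middle of the lid's front handle: a bar of 10 mm diameter and 110 mm length along the box's y, held by posts at its ends 40 mm in front of the lid's front edge; 260 mm from the hinge axis, 3 mm above the plane of the lid's underside. It turns in the fingers as the lid swings.
- lid_track (a point): on the lid's underside over the rod's plane, 150 mm from the hinge; x along the lid to the hinge, z out of its upper face. Below it runs an aluminium strip, lower face 9 mm under the underside, from 55 or less to 170 mm or more from the hinge, with one hole 15 mm long, 14 wide, 9 deep, open downward, unseen. The strip is set anew each time: hole centre at any x from +45 to -10 mm; feel for it.
- rod (a joint): prop rod angle in rad: 0 stowed (level, pointing to the back, held under the lid's overhang until the lid is up), grows as its end swings up, then forward; stop 1.5. Moves freely, falls back if let go free of the strip. On the strip, growing angle slides the end from the hinge towards the handle; the hole is met at about 0.6 to 1.0 rad, lid at 0.75 to 0.95 rad.
- rod_pivot (a point): on the rod's pivot axis, which runs along the box's y: box x = -90, y = 118, z = 62. The rod swings in the plane y = 118, outside the box's left wall.
- rod_tip (a point): free end of the prop rod (round steel, 8 mm diameter, hemispherical end), 164 mm from its pivot. When it slides slowly (5 to 10 mm/s) along the strip with the lid resting on it, the lid drops by 9 mm as the hole comes over it, and the rod then stops against the hole's side; slid fast, it skips the hole.
- rod_grip (a point): middle of the rod's rubber grip, a cylinder of 12 mm diameter and 44 mm length along the box's y, cranked out to the left: 90 mm from the rod's pivot, box y = 188. It turns in the fingers as the rod swings.
- brown_pot: lidded portion pot with brown filling, 53 mm wide, 36 mm high, standing loose in the box; origin under its centre
- red_pot: lidded portion pot with red filling, 53 mm wide, 36 mm high, standing loose in the box; origin under its centre
- salt: salt shaker with grey cap, 44 mm wide, 90 mm high, to the right of the box; origin under its centre
- cup: steel cup, 60 mm wide, 38 mm high, right of the box and nearer the robot; origin under its centre
- chilli: chilli jar with yellow lid, 65 mm wide, 94 mm high, to the left of the box; origin under its centre

How it is judged:
By the outcome, as a careful person would: the job done as asked, in the order asked, and still so for the second after the job is handed in, with the robot touching nothing.
It also fails if it takes over 72 s, if anything falls off the work surface, if the arm or the gripper's body presses on something with over 40 N, if the wrist force passes 120 N, or if a joint passes its speed limit or range.

ROBOT

A 6-joint arm with a two-finger parallel gripper is mounted at the origin on a cart in front of the work surface, level with it; the furniture and walls round the work are solid. World frame = base frame: x ahead of the robot, y to its left, z up, the work surface at z = 0. Lengths are in m, angles in rad, forces in N, time in s.
With the tool pointing down it reaches from about 0.3 to 0.95 m from the base axis. Payload 3.1 kg.
Tool frame: the origin (TCP) lies at the very end of the fingers, on their centre line; the grasp point (between the pads) lies 19 mm behind it (bot.grip_depth is the distance from the TCP to the grasp point, in m); z points along the fingers, y is the direction in which the jaws open and shut (so a half turn about z gives the same grasp; the last joint's range is limited). The gripper opens to 85 mm and grips with 20 to 120 N. Pads are 22 mm wide; open, the fingers measure 114 mm over their backs; the gripper's body (76 mm by 85 mm) begins 54 mm behind the grasp point. The pads swing forward as they close: fully open they stand 13 mm farther back than shut.
Start: joints at [-1.209, 0.308, 1.634, -0, 1.2, -0.07], TCP at [0.262, -0.568, 0.196] pointing down, gripper open.
Joint ranges: [-3.06, 3.06], [-0.79, 1.96], [0.05, 2.63], [-1.19, 4.34], [0.05, 2.64], [-2.94, 2.94]. Speed limits (rad/s): [2.79, 2.79, 3.14, 3.14, 3.14, 3.14].

INTERFACE

Orientations are given as a unit quaternion [w, x, y, z].
In Python, from cell import observe, vision, bot gives the robot as it stands.
- The arm moves only by the tool move_arm, never from a script. Its argument "increments" is a list of rows, each a list of 3 entries, a list of its own where there are three numbers: the turn, a rotation vector about the tool's x, y, z in degrees, then the shift along the tool's x, y, z in mm, then the opening, from 0 (shut) to 1 (fully open). A call has 1 to 8 rows; each row is the pose to reach, as a shift and turn from the pose commanded when the call began, along the tool's axes at that moment; what a row does not reach only later rows make up. A row lasts 1/10 s, in which the tool goes at most 50 mm and 8.59 degrees, less where a joint would pass 70% of its speed; a pose out of reach is approached as far as the arm can. A call with a gripper value outside its range is refused whole. The fingers move at their own pace and stop on an object; "force" is the grip in N (left out, the last holds). Time passes only in rows, so rows that repeat a pose let the fingers close. It gives the time, the measured TCP pose, the force and the opening at its end, in the units of the state.
- observe(): the state, without advancing time (a new reading comes with each control period).
- vision.snapshot(name): name is "scene" or "top"; returns the picture (480x640x3 uint8, red, green, blue); there is no depth.
- vision.camera_model(name): a dict with "mtx" (3x3 intrinsics, pixels), "R" (3x3) and "t" (3): a world point X has camera coordinates R X + t. Camera axes: x right, y down, z forward; pixel columns grow to the right and rows downward; lengths in m; the calibration is good to about 2 mm. A picture is of the moment at which its call begins. camera_model takes no time and is no camera call.
- bot.hand_in(): hands the job in, once; it reports no verdict.
The state is a dict: "time": time; "joint_positions": joint angles; "qvel": joint speeds; "tau": joint torques, N m; "tool_pos": TCP position; "tcp_rot": TCP orientation; "contact_force": force on the tool from outside, world axes, zero at the start; "ft_torque": the same for the moment, N m; "opening": finger opening in m.
Only numpy, scipy, OpenCV 4.12 (cv2) and the standard library are available. Lean on these libraries where they do the work, as an engineer would, in place of code of your own. Each camera call takes 0.05 s, during which the arm holds its last target.

## Working session

There is one attempt and no reset: what is moved stays moved. The work goes in short steps, Python scripts to look and compute and a tool call to move; the robot and the scene stay as the last step left them, time stands still between calls to the robot, and variables do not carry over. Pictures are saved under pics/ and viewed, and the job is handed in when it is done.

Besides the shell and the picture viewer there is one more tool, called after "Call:" in YAML: its name, and indented under it one key for each argument. move_arm: Moves the arm, as the interface text tells. Its arguments: {"type":"object","properties":{"increments":{"type":"array","items":{"type":"array"}},"force":{"type":"number"}},"required":["increments"]}

```bash
ls; mkdir -p pics; python3 - <<'E'
from cell import observe, vision, bot
import cv2
for n in ("scene","top"):
    im=vision.snapshot(n); cv2.imwrite(f"pics/{n}0.png",im[:,:,::-1])
    m=vision.camera_model(n); print(n,m)
print(observe())
print([a for a in dir(bot) if a[0]!='_'])
E
```

```text
pics
scene {'mtx': array([[592.69253156,   0.        , 326.51228159],
       [  0.        , 592.69253156, 241.95753274],
       [  0.        ,   0.        ,   1.        ]]), 'R': array([[-0.84950218, -0.52750489,  0.00919968],
       [-0.29473191,  0.46003391, -0.83755711],
       [ 0.4375833 , -0.71421803, -0.54627233]]), 't': array([0.49898315, 0.25006105, 1.08781983])}
top {'mtx': array([[553.87433287,   0.        , 317.55459786],
       [  0.        , 553.87433287, 230.08852769],
       [  0.        ,   0.        ,   1.        ]]), 'R': array([[-0.01305619, -0.99990659, -0.00404378],
       [-0.9893037 ,  0.01350514, -0.14524395],
       [ 0.14528499,  0.0021042 , -0.98938761]]), 't': array([-0.01621708,  0.61855012,  1.31017337])}
{'time': 0.1, 'joint_positions': array([-1.20869482e+00,  3.08935225e-01,  1.63504947e+00, -8.39122219e-08,
        1.19971447e+00, -6.97102479e-02]), 'qvel': array([-0.0012397 , -0.00084362, -0.00206588, -0.00052783, -0.00113326,
        0.00019677]), 'tau': array([ 4.52477534e-04, -4.16407442e+01, -2.77644986e+01, -6.42973964e-05,
        4.01610989e-03,  2.97864453e-06]), 'tool_pos': array([ 0.26125113, -0.56687568,  0.1944559 ]), 'tcp_rot': array([-1.04201439e-03,  9.76782182e-01,  2.14232257e-01, -1.53472129e-04]), 'contact_force': array([ 1.3839494 , -0.33792398, -0.34000243]), 'ft_torque': array([-0.00830874, -0.02997843,  0.01322525]), 'opening': 0.08519373731050744}
['PlanningError', 'grip_depth', 'hand_in']
```

View pics/scene0.png

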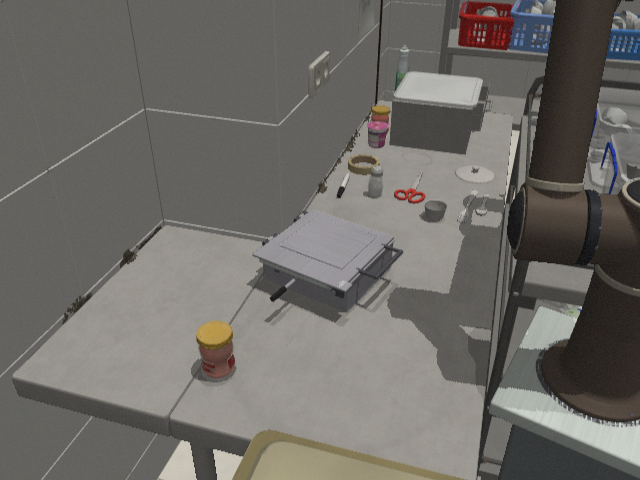

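View pics/top0.png

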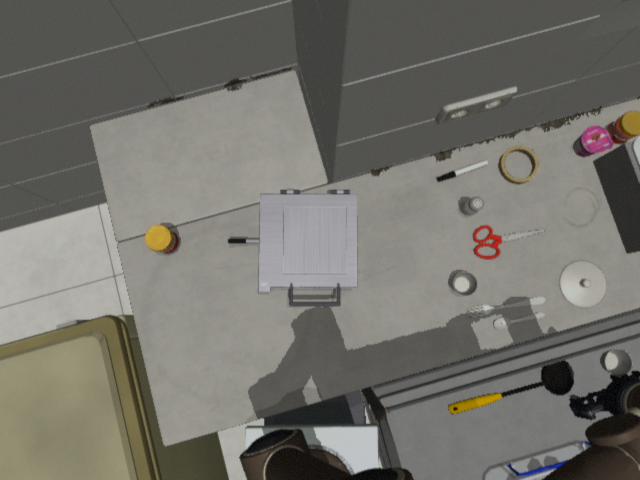

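The scene view shows the box shut, with the front handle facing the robot and a black grip on the box's left. In the top view the lid spans about (260–357, 193–292), the handle is near (315, 299) and the grip is at (237, 240). I'll enlarge the top view to measure these.

```bash
cat > h.py <<'E'
import numpy as np, cv2
from cell import observe, vision, bot
from scipy.spatial.transform import Rotation as Ro
def ray(n,uv,z):
    m=vision.camera_model(n); d=m['R'].T@np.linalg.solve(m['mtx'],[uv[0],uv[1],1.]); c=-m['R'].T@m['t']
    return c+d*(z-c[2])/d[2]
def proj(n,X):
    m=vision.camera_model(n); p=m['mtx']@(m['R']@np.asarray(X,float)+m['t']); return p[:2]/p[2]
E
python3 - <<'E'
from h import *
im=cv2.imread('pics/top0.png')
cv2.imwrite('pics/top0z.png',cv2.resize(im[180:315,215:370],None,fx=5,fy=4.4,interpolation=cv2.INTER_CUBIC)[:600,:800])
im=cv2.imread('pics/scene0.png')
cv2.imwrite('pics/sc0z.png',cv2.resize(im[200:320,245:410],None,fx=4.8,fy=4.8,interpolation=cv2.INTER_CUBIC))
E
```

```text
(no output)
```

View pics/top0z.png

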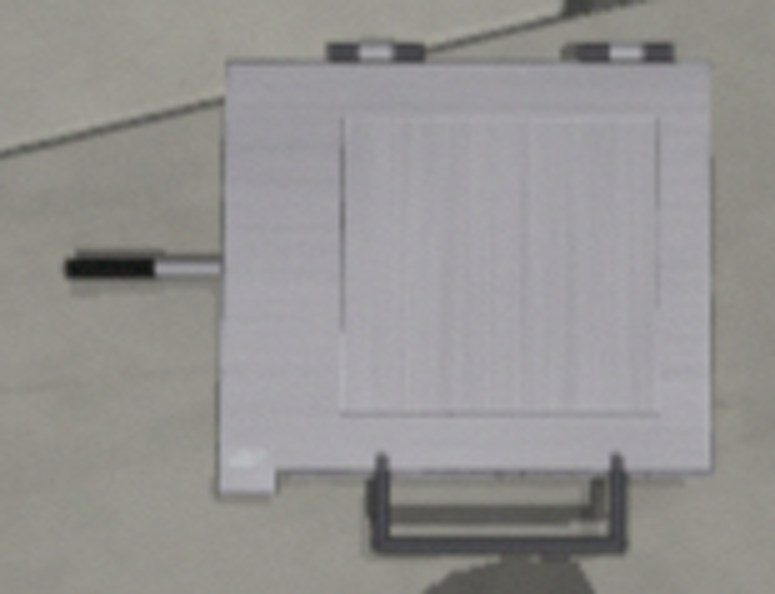

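View pics/sc0z.png

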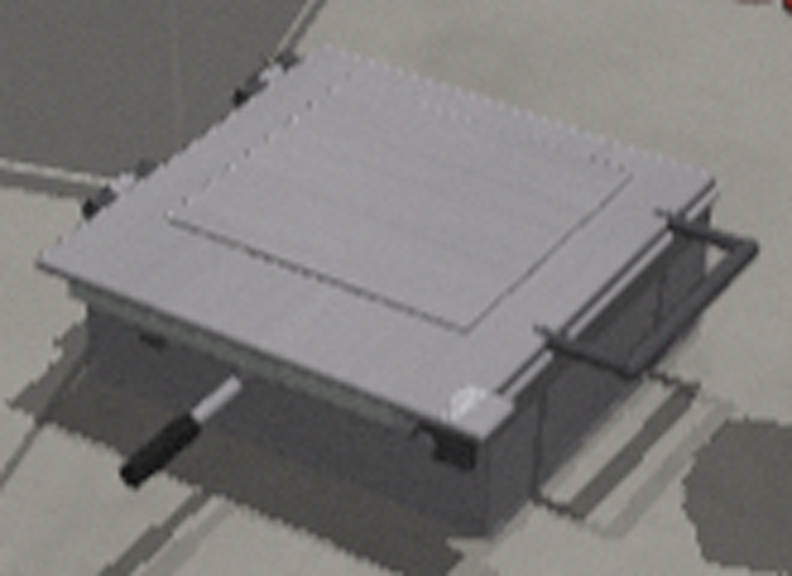

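```bash
python3 - <<'E'
from h import *
f=lambda U,V:(215+(U-2)/5,180+(V-2)/4.4)
P={k:ray('top',f(*uv),z)*1000 for k,uv,z in [('hL',(381,545),.083),('hR',(618,545),.083),('bl',(227,62),.086),('br',(711,62),.086),('fr',(713,470),.086),('grO',(65,267),.062),('grI',(155,268),.062),('fl',(276,470),.086)]}
for k,v in P.items(): print(k,v.round(1))
E
```

```text
hL [440.7  40.1  83. ]
hR [439.2 -70.4  83. ]
bl [702.4 112.2  86. ]
br [ 699.2 -119.7   86. ]
fr [ 478.1 -115.5   86. ]
grO [594.1 192.7  62. ]
grI [592.9 149.3  62. ]
fl [480.8  88.8  86. ]
```

```bash
cat >> h.py <<'E'
import json,os
YAW=-0.015; O=np.array([590.4,-17.2,0.])
def B(p): # box mm -> world mm
    c,s=np.cos(YAW),np.sin(YAW); return O+np.array([c*p[0]-s*p[1],s*p[0]+c*p[1],p[2]])
def Rt(pitch): # tool down, jaws along box x; pitch deg>0: tool z leans forward (+x)
    R0=np.array([[0,1,0],[1,0,0],[0,0,-1.]]).T
    return Ro.from_euler('z',YAW)*Ro.from_euler('y',-pitch,degrees=True)*Ro.from_matrix(R0)
def tcp(g,R,gd=19.): return np.asarray(g)+R.apply([0,0,gd])
def load():
    d=json.load(open('cmd.json')); return np.array(d['p']),Ro.from_quat(d['q'])
def save(p,R): json.dump({'p':list(p),'q':list(R.as_quat())},open('cmd.json','w'))
def rows(targets,ops,dec=1):
    p,R=load(); out=[]
    for (tp,tR),o in zip(targets,ops):
        t=(R.inv()*tR).as_rotvec(degrees=True); s=R.inv().apply(np.asarray(tp)-p)
        out.append([[round(x,dec)+0. for x in t],[round(x,dec)+0. for x in s],o])
    print(json.dumps(out)); 
    t,s,_=out[-1]; save(p+R.apply(s),R*Ro.from_rotvec(t,degrees=True))
def interp(p0,R0,p1,R1,n):
    from scipy.spatial.transform import Slerp
    S=Slerp([0,1],Ro.concatenate([R0,R1])); return [(np.asarray(p0)+(np.asarray(p1)-p0)*k/n,S(k/n)) for k in range(1,n+1)]
def stat():
    s=observe(); p,R=load(); q=s['tcp_rot']; m=Ro.from_quat([q[1],q[2],q[3],q[0]])
    print('t',round(s['time'],2),'pos',(s['tool_pos']*1000).round(1),'err',(s['tool_pos']*1000-p).round(1),'rot err',(R.inv()*m).as_rotvec(degrees=True).round(1),'F',s['contact_force'].round(1),'op',round(s['opening']*1000,1),'q',s['joint_positions'].round(2))
E
python3 - <<'E'
from h import *
save([262,-568,196],Ro.from_quat([.976782,.214232,0,0]))
stat()
for n,uv,z in [('chilli top',(158,238),.094),('salt',(475,203),.09),('cup',(463,282),.038)]: print(n,ray('top',uv,z)*1000)
p,R=load(); t=interp(p,R,[440,-15.2,140],Rt(0),16)
rows(t[:8],[0.4]*8); rows(t[8:],[.4]*8)
for b in [(-90,118,62),(0,188,62),(-150,0,83)]: print(B(b))
E
```

```text
t 0.1 pos [ 261.3 -566.9  194.5] err [-0.7  1.1 -1.5] rot err [ 0.1  0.  -0. ] F [ 1.4 -0.3 -0.3] op 85.2 q [-1.21  0.31  1.64 -0.    1.2  -0.07]
chilli top [597.39772408 351.48185876  94.        ]
salt [ 671.71469776 -400.01068245   90.        ]
cup [ 487.34143995 -375.32799765   38.        ]
[[[0.0, 0.0, -4.0], [24.6, -26.7, 3.5], 0.4], [[0.0, 0.0, -8.0], [49.1, -53.4, 7.0], 0.4], [[0.0, 0.0, -12.1], [73.7, -80.2, 10.5], 0.4], [[0.0, 0.0, -16.1], [98.3, -106.9, 14.0], 0.4], [[0.0, 0.0, -20.1], [122.8, -133.6, 17.5], 0.4], [[0.0, 0.0, -24.1], [147.4, -160.3, 21.0], 0.4], [[0.0, 0.0, -28.2], [171.9, -187.1, 24.5], 0.4], [[0.0, 0.0, -32.2], [196.5, -213.8, 28.0], 0.4]]
[[[0.0, 0.0, -4.0], [35.0, -9.5, 3.5], 0.4], [[0.0, 0.0, -8.0], [70.0, -19.0, 7.0], 0.4], [[0.0, 0.0, -12.1], [105.1, -28.5, 10.5], 0.4], [[0.0, 0.0, -16.1], [140.1, -38.1, 14.0], 0.4], [[0.0, 0.0, -20.1], [175.1, -47.6, 17.5], 0.4], [[0.0, 0.0, -24.1], [210.1, -57.1, 21.0], 0.4], [[0.0, 0.0, -28.2], [245.2, -66.6, 24.5], 0.4], [[0.0, 0.0, -32.2], [280.2, -76.2, 28.0], 0.4]]
[502.18005844 102.13667462  62.        ]
[593.21989425 170.7788504   62.        ]
[440.41687468 -14.95008437  83.        ]
```

Call:
move_arm:
  increments:
    - [[0, 0, -4], [24.6, -26.7, 3.5], 0.4]
    - [[0, 0, -8], [49.1, -53.4, 7], 0.4]
    - [[0, 0, -12.1], [73.7, -80.2, 10.5], 0.4]
    - [[0, 0, -16.1], [98.3, -106.9, 14], 0.4]
    - [[0, 0, -20.1], [122.8, -133.6, 17.5], 0.4]
    - [[0, 0, -24.1], [147.4, -160.3, 21], 0.4]
    - [[0, 0, -28.2], [171.9, -187.1, 24.5], 0.4]
    - [[0, 0, -32.2], [196.5, -213.8, 28], 0.4]
  force: 60

```text
time: 0.9
tool_pos: [0.3505, -0.2895, 0.1671]
tcp_rot: [-0.0, 0.878, 0.478, -0.0]
contact_force: [0.4, 0.8, 0.2]
opening: 0.0341
```

Call:
move_arm:
  increments:
    - [[0, 0, -4], [35, -9.5, 3.5], 0.4]
    - [[0, 0, -8], [70, -19, 7], 0.4]
    - [[0, 0, -12.1], [105.1, -28.5, 10.5], 0.4]
    - [[0, 0, -16.1], [140.1, -38.1, 14], 0.4]
    - [[0, 0, -20.1], [175.1, -47.6, 17.5], 0.4]
    - [[0, 0, -24.1], [210.1, -57.1, 21], 0.4]
    - [[0, 0, -28.2], [245.2, -66.6, 24.5], 0.4]
    - [[0, 0, -32.2], [280.2, -76.2, 28], 0.4]

```text
time: 1.7
tool_pos: [0.4394, -0.0133, 0.1392]
tcp_rot: [-0.0, 0.711, 0.703, -0.0]
contact_force: [0.5, -0.4, -0.6]
opening: 0.0341
```

```bash
python3 - <<'E'
from h import *
stat()
for n in ("scene","top"):
    im=vision.snapshot(n); cv2.imwrite(f"pics/{n}1.png",im[:,:,::-1])
im=cv2.imread('pics/scene1.png'); cv2.imwrite('pics/s1z.png',cv2.resize(im[120:320,245:445],None,fx=3,fy=3))
stat()
p,R=load(); t=interp(p,R,[440.4,-15,64],Rt(0),3)
rows(t+[t[-1]]*2,[0.4]*5)
E
```

```text
t 1.7 pos [439.4 -13.3 139.2] err [-0.5  1.9 -0.8] rot err [ 0.  -0.  -0.2] F [ 0.5 -0.4 -0.6] op 34.1 q [-0.13  0.01  2.1  -0.    1.03 -0.12]
t 1.8 pos [439.6 -11.5 139. ] err [-0.3  3.7 -1. ] rot err [ 0.   0.1 -0.3] F [-0.3 -1.5  0.3] op 34.4 q [-0.13  0.01  2.1   0.    1.03 -0.12]
[[[0.0, 0.0, 0.0], [0.1, 0.1, 25.3], 0.4], [[0.0, 0.0, 0.0], [0.1, 0.3, 50.7], 0.4], [[0.0, 0.0, 0.0], [0.2, 0.4, 76.0], 0.4], [[0.0, 0.0, 0.0], [0.2, 0.4, 76.0], 0.4], [[0.0, 0.0, 0.0], [0.2, 0.4, 76.0], 0.4]]
```

View pics/s1z.png

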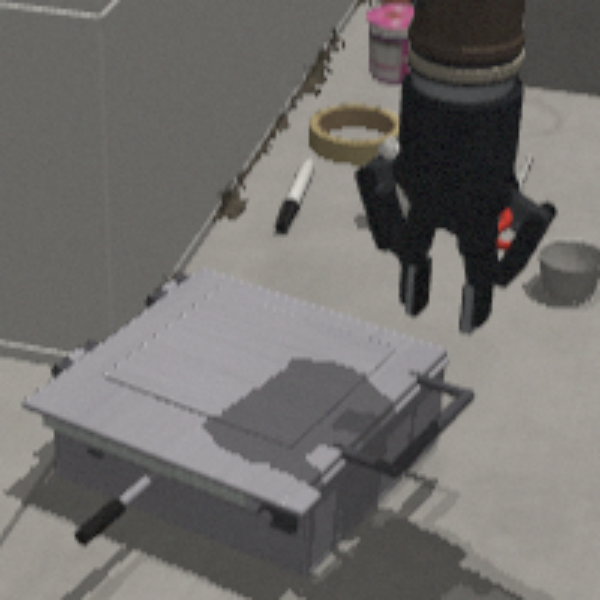

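View pics/top1.png

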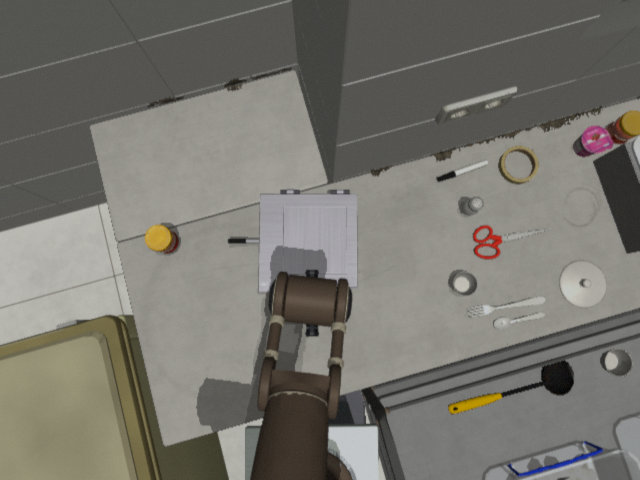

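Call:
move_arm:
  increments:
    - [[0, 0, 0], [0.1, 0.1, 25], 0.4]
    - [[0, 0, 0], [0.1, 0.3, 50], 0.4]
    - [[0, 0, 0], [0.2, 0.4, 76], 0.4]
    - [[0, 0, 0], [0.2, 0.4, 76], 0.4]
    - [[0, 0, 0], [0.2, 0.4, 76], 0.4]
    - [[0, 0, 0], [0.2, 0.4, 76], 0]

```text
time: 2.4
tool_pos: [0.4411, -0.0152, 0.0648]
tcp_rot: [0.001, 0.713, 0.702, 0.001]
contact_force: [-0.7, 0.5, -0.3]
opening: 0.021
```

```bash
python3 - <<'E'
from h import *
stat()
im=vision.snapshot("scene"); cv2.imwrite('pics/s2z.png',cv2.resize(im[150:320,265:435,::-1],None,fx=3.5,fy=3.5))
E
```

```text
t 2.4 pos [441.1 -15.2  64.8] err [ 0.8 -0.2  0.8] rot err [-0.1 -0.   0. ] F [-0.7  0.5 -0.3] op 21.0 q [-0.13  0.14  2.15 -0.    0.85 -0.12]
```

View pics/s2z.png

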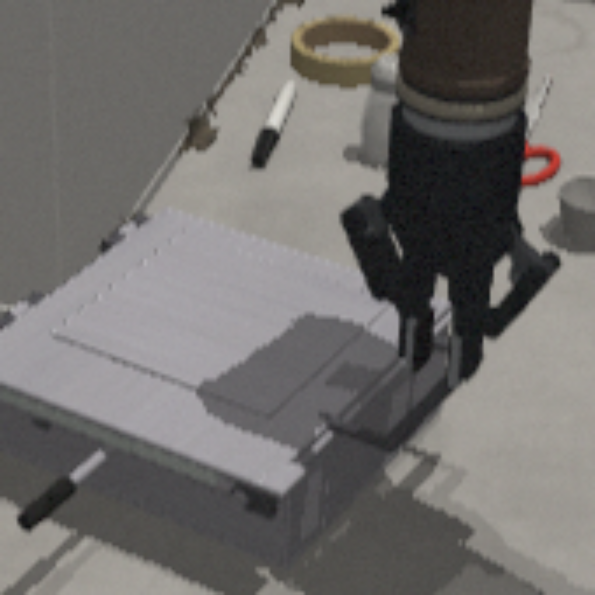

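Call:
move_arm:
  increments:
    - [[0, 0, 0], [0, 0, 0], 0]
    - [[0, 0, 0], [0, 0, 0], 0]
    - [[0, 0, 0], [0, 0, 0], 0]
  force: 60

```text
time: 2.75
tool_pos: [0.4404, -0.0147, 0.0641]
tcp_rot: [0.0, 0.712, 0.702, 0.0]
contact_force: [0.9, -0.4, 0.7]
opening: -0.0001
```

```bash
cat >> h.py <<'E'
def handle(th): 
    d=np.array([-np.cos(th),0,np.sin(th)]);n=np.array([np.sin(th),0,np.cos(th)])
    return B(np.array([110,0,80])+260*d+3*n)
E
python3 - <<'E'
from h import *
stat()
ths=np.linspace(0,1.25,33)[1:]
T=[]
for k,th in enumerate(ths):
    R=Rt(35*min(1,(k+1)/32)); T.append((tcp(handle(th),R),R))
for i in range(0,32,8): rows(T[i:i+8],[0]*8)
E
```

```text
t 2.75 pos [440.4 -14.7  64.1] err [-0.   0.3  0.1] rot err [-0.1 -0.   0. ] F [ 0.9 -0.4  0.7] op -0.1 q [-0.13  0.14  2.15 -0.    0.85 -0.12]
[[[-1.1, 0.0, 0.0], [0.0, 0.7, -10.2], 0], [[-2.2, 0.0, 0.0], [0.0, 1.8, -20.3], 0], [[-3.3, 0.0, 0.0], [0.0, 3.3, -30.4], 0], [[-4.4, 0.0, 0.0], [0.0, 5.1, -40.5], 0], [[-5.5, 0.0, 0.0], [0.0, 7.4, -50.5], 0], [[-6.6, 0.0, 0.0], [0.0, 10.0, -60.4], 0], [[-7.7, 0.0, 0.0], [0.0, 13.0, -70.3], 0], [[-8.7, 0.0, 0.0], [0.0, 16.4, -80.0], 0]]
[[[-1.1, 0.0, 0.0], [0.0, 5.2, -8.9], 0], [[-2.2, 0.0, 0.0], [0.0, 10.8, -17.7], 0], [[-3.3, 0.0, 0.0], [0.0, 16.6, -26.2], 0], [[-4.4, 0.0, 0.0], [0.0, 22.9, -34.6], 0], [[-5.5, 0.0, 0.0], [0.0, 29.4, -42.7], 0], [[-6.6, 0.0, 0.0], [0.0, 36.2, -50.5], 0], [[-7.7, 0.0, 0.0], [0.0, 43.3, -58.2], 0], [[-8.8, 0.0, 0.0], [0.0, 50.8, -65.5], 0]]
[[[-1.1, 0.0, 0.0], [0.0, 8.6, -5.8], 0], [[-2.2, 0.0, 0.0], [0.0, 17.6, -11.3], 0], [[-3.3, 0.0, 0.0], [0.0, 26.7, -16.5], 0], [[-4.4, 0.0, 0.0], [0.0, 36.0, -21.3], 0], [[-5.5, 0.0, 0.0], [0.0, 45.5, -25.8], 0], [[-6.6, 0.0, 0.0], [0.0, 55.1, -29.9], 0], [[-7.7, 0.0, 0.0], [0.0, 65.0, -33.7], 0], [[-8.7, 0.0, 0.0], [0.0, 74.9, -37.1], 0]]
[[[-1.1, 0.0, 0.0], [0.0, 10.4, -1.4], 0], [[-2.2, 0.0, 0.0], [0.0, 20.9, -2.5], 0], [[-3.3, 0.0, 0.0], [0.0, 31.4, -3.2], 0], [[-4.4, 0.0, 0.0], [0.0, 41.9, -3.5], 0], [[-5.5, 0.0, 0.0], [0.0, 52.4, -3.5], 0], [[-6.6, 0.0, 0.0], [0.0, 62.9, -3.0], 0], [[-7.7, 0.0, 0.0], [0.0, 73.4, -2.1], 0], [[-8.8, 0.0, 0.0], [0.0, 83.8, -0.9], 0]]
```

The opening reads 0, so the bar isn't between the pads. I'll look again before moving.

```bash
python3 - <<'E'
from h import *
stat()
im=vision.snapshot("scene"); cv2.imwrite('pics/s3z.png',cv2.resize(im[220:300,330:430,::-1],None,fx=7,fy=7,interpolation=cv2.INTER_CUBIC))
for X in [(440.4,-15,83),(440.4,40,83),(440.4,-70,83),(440.4,-15,64)]: 
  u=proj('scene',np.array(X)/1000); print(X,u,((u-[330,220])*7))
E
```

```text
t 2.75 pos [440.4 -14.7  64.1] err [-191.8    3.1 -248. ] rot err [34.9 -0.  -0. ] F [ 0.9 -0.4  0.7] op -0.1 q [-0.13  0.14  2.15 -0.    0.85 -0.12]
(440.4, -15, 83) [390.03826797 262.81438582] [420.26787578 299.70070077]
(440.4, 40, 83) [377.85531268 275.92165775] [334.98718873 391.45160426]
(440.4, -70, 83) [401.47647397 250.50836707] [500.33531777 213.55856946]
(440.4, -15, 64) [389.43096358 270.14982176] [416.01674508 351.04875231]
```

View pics/s3z.png

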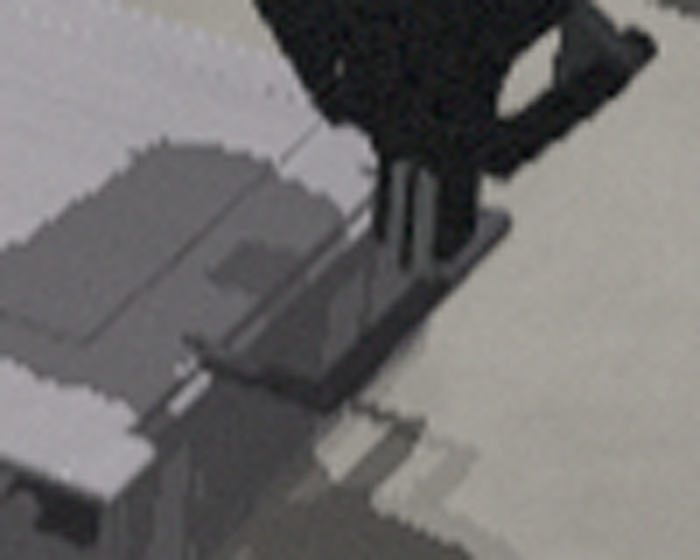

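```bash
python3 - <<'E'
from h import *
for X in [(439.4+17,-13.3,139.2),(439.4-17,-13.3,139.2),(439.4+17,-13.3,126),(439.4-17,-13.3,126),(440.4+17,-15,64.),(440.4-17,-15,64.)]:
  u=proj('scene',np.array(X)/1000); print(X,u,((u-[245,120])*3),((u-[265,150])*3.5))
im=vision.snapshot("top"); cv2.imwrite('pics/t3z.png',cv2.resize(im[260:320,270:360,::-1],None,fx=7,fy=7,interpolation=cv2.INTER_CUBIC))
im=vision.snapshot("scene"); cv2.imwrite('pics/s4z.png',cv2.resize(im[235:285,360:420,::-1],None,fx=12,fy=12,interpolation=cv2.INTER_NEAREST))
E
```

```text
(456.4, -13.3, 139.2) [384.55229756 238.4814509 ] [418.65689269 355.44435269] [418.43304148 309.68507814]
(422.4, -13.3, 139.2) [399.46159038 243.36290645] [463.38477114 370.08871936] [470.61556634 326.77017259]
(456.4, -13.3, 126) [384.15294232 243.83702757] [417.45882697 371.51108271] [417.03529813 328.4295965 ]
(422.4, -13.3, 126) [398.96873216 248.75514292] [461.90619648 386.26542876] [468.89056256 345.64300021]
(457.4, -15, 64.0) [382.28743357 267.63394312] [411.86230071 442.90182935] [410.50601749 411.71880091]
(423.4, -15, 64.0) [396.65959646 272.69567276] [454.97878939 458.08701829] [460.80858762 429.43485468]
```

View pics/s4z.png

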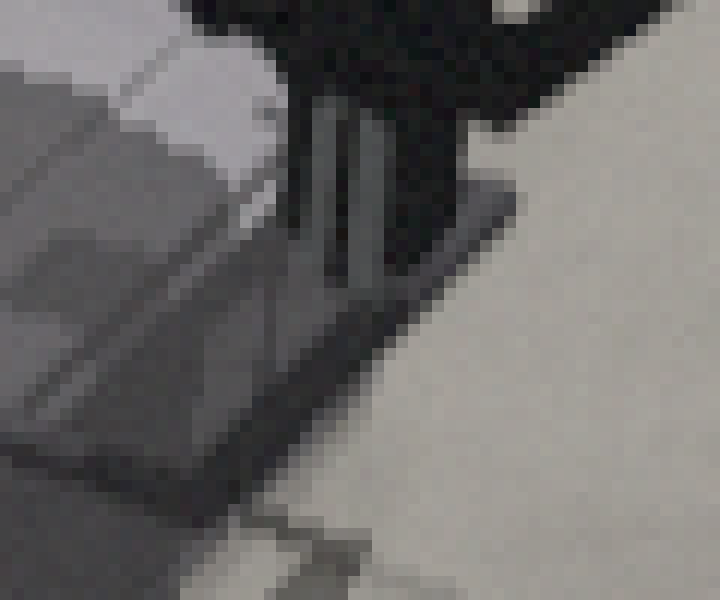

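View pics/t3z.png

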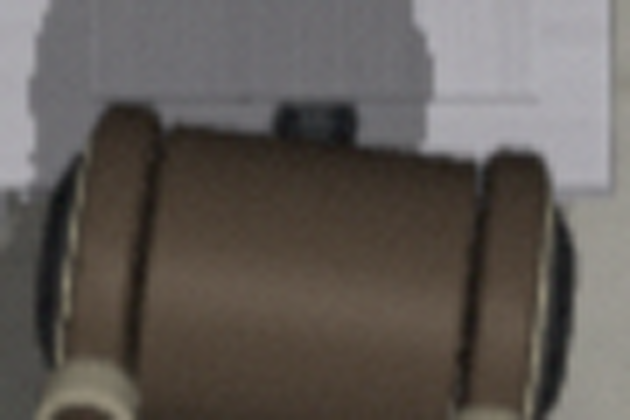

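The pads end about 28 mm higher in the picture than the reported TCP, so they closed just above the bar. I'll reopen, go 25 mm lower and check again.

Call:
move_arm:
  increments:
    - [[0, 0, 0], [0, 0, 0], 0.45]
    - [[0, 0, 0], [0, 0, 0], 0.45]
    - [[0, 0, 0], [0, 0, 8], 0.45]
    - [[0, 0, 0], [0, 0, 16], 0.45]
    - [[0, 0, 0], [0, 0, 25], 0.45]
    - [[0, 0, 0], [0, 0, 25], 0.45]

```text
time: 3.5
tool_pos: [0.438, -0.0144, 0.0367]
tcp_rot: [-0.002, 0.712, 0.702, -0.001]
contact_force: [-0.8, -0.3, -0.5]
opening: 0.0386
```

```bash
python3 - <<'E'
from h import *
save([440.4,-15,39],Rt(0))
stat()
im=vision.snapshot("scene"); cv2.imwrite('pics/s5z.png',cv2.resize(im[235:285,360:420,::-1],None,fx=12,fy=12,interpolation=cv2.INTER_NEAREST))
E
```

```text
t 3.5 pos [438.  -14.4  36.7] err [-2.4  0.6 -2.3] rot err [0.2 0.  0. ] F [-0.8 -0.3 -0.5] op 38.6 q [-0.13  0.19  2.17  0.    0.79 -0.12]
```

View pics/s5z.png

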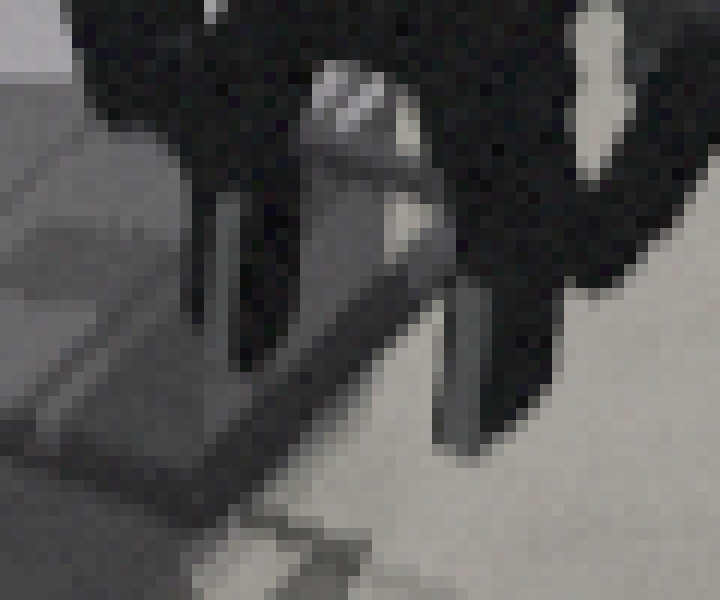

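Call:
move_arm:
  increments:
    - [[0, 0, 0], [0, 0, 0], 0]
    - [[0, 0, 0], [0, 0, 0], 0]
    - [[0, 0, 0], [0, 0, 0], 0]
    - [[0, 0, 0], [0, 0, 0], 0]
    - [[0, 0, 0], [0, 0, 0], 0]
  force: 60

```text
time: 4.05
tool_pos: [0.4412, -0.0147, 0.039]
tcp_rot: [0.001, 0.712, 0.702, 0.001]
contact_force: [2.7, 0.6, -1.9]
opening: 0.0068
```

```bash
python3 - <<'E'
from h import *
stat()
im=vision.snapshot("scene"); cv2.imwrite('pics/s6z.png',cv2.resize(im[235:285,360:420,::-1],None,fx=12,fy=12,interpolation=cv2.INTER_NEAREST))
E
```

```text
t 4.05 pos [441.2 -14.7  39. ] err [0.8 0.3 0. ] rot err [-0.1 -0.   0. ] F [ 2.7  0.6 -1.9] op 6.8 q [-0.13  0.19  2.16  0.    0.79 -0.12]
```

View pics/s6z.png

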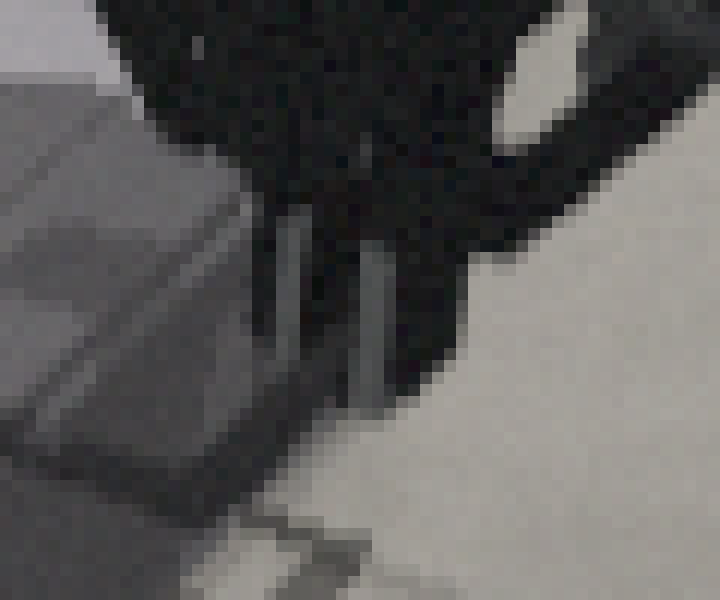

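Call:
move_arm:
  increments:
    - [[0, 0, 0], [0, 0, 0], 0]
    - [[0, 0, 0], [0, 0, -2], 0]

```text
time: 4.3
tool_pos: [0.4411, -0.0147, 0.0408]
tcp_rot: [0.001, 0.712, 0.702, 0.001]
contact_force: [5.7, 0.2, -3.1]
opening: 0.0073
```

```bash
python3 - <<'E'
from h import *
save([440.4,-15,41],Rt(0))
stat()
E
```

```text
t 4.3 pos [441.1 -14.7  40.8] err [ 0.7  0.3 -0.2] rot err [-0.1 -0.   0. ] F [ 5.7  0.2 -3.1] op 7.3 q [-0.13  0.18  2.16  0.    0.79 -0.12]
```

```bash
python3 - <<'E'
from h import *
save([440.4,-15,39],Rt(0))
base=np.array([440.4,-15,39.])-handle(0)
ths=np.linspace(0,1.25,33)[1:]
T=[(base+handle(th),Rt(0)) for th in ths]
save([440.4,-15,41],Rt(0))
for i in range(0,32,8): rows(T[i:i+8],[0]*8)
E
```

```text
[[[0.0, 0.0, 0.0], [0.0, 0.3, -8.2], 0], [[0.0, 0.0, 0.0], [0.0, 1.0, -18.3], 0], [[0.0, 0.0, 0.0], [0.0, 2.1, -28.4], 0], [[0.0, 0.0, 0.0], [0.0, 3.6, -38.4], 0], [[0.0, 0.0, 0.0], [0.0, 5.5, -48.4], 0], [[0.0, 0.0, 0.0], [0.0, 7.8, -58.3], 0], [[0.0, 0.0, 0.0], [0.0, 10.5, -68.1], 0], [[0.0, 0.0, 0.0], [0.0, 13.5, -77.8], 0]]
[[[0.0, 0.0, 0.0], [0.0, 3.4, -9.6], 0], [[0.0, 0.0, 0.0], [0.0, 7.2, -19.0], 0], [[0.0, 0.0, 0.0], [0.0, 11.4, -28.2], 0], [[0.0, 0.0, 0.0], [0.0, 15.9, -37.3], 0], [[0.0, 0.0, 0.0], [0.0, 20.8, -46.3], 0], [[0.0, 0.0, 0.0], [0.0, 26.0, -55.0], 0], [[0.0, 0.0, 0.0], [0.0, 31.5, -63.5], 0], [[0.0, 0.0, 0.0], [0.0, 37.4, -71.8], 0]]
[[[0.0, 0.0, 0.0], [0.0, 6.2, -8.0], 0], [[0.0, 0.0, 0.0], [0.0, 12.7, -15.8], 0], [[0.0, 0.0, 0.0], [0.0, 19.5, -23.3], 0], [[0.0, 0.0, 0.0], [0.0, 26.6, -30.6], 0], [[0.0, 0.0, 0.0], [0.0, 34.0, -37.6], 0], [[0.0, 0.0, 0.0], [0.0, 41.6, -44.3], 0], [[0.0, 0.0, 0.0], [0.0, 49.5, -50.7], 0], [[0.0, 0.0, 0.0], [0.0, 57.6, -56.8], 0]]
[[[0.0, 0.0, 0.0], [0.0, 8.4, -5.7], 0], [[0.0, 0.0, 0.0], [0.0, 17.0, -11.1], 0], [[0.0, 0.0, 0.0], [0.0, 25.8, -16.2], 0], [[0.0, 0.0, 0.0], [0.0, 34.8, -20.9], 0], [[0.0, 0.0, 0.0], [0.0, 43.9, -25.3], 0], [[0.0, 0.0, 0.0], [0.0, 53.3, -29.4], 0], [[0.0, 0.0, 0.0], [0.0, 62.8, -33.0], 0], [[0.0, 0.0, 0.0], [0.0, 72.4, -36.3], 0]]
```

Call:
move_arm:
  increments:
    - [[0, 0, 0], [0, 0.3, -8.2], 0]
    - [[0, 0, 0], [0, 1, -18.3], 0]
    - [[0, 0, 0], [0, 2.1, -28.4], 0]
    - [[0, 0, 0], [0, 3.6, -38.4], 0]
    - [[0, 0, 0], [0, 5.5, -48.4], 0]
    - [[0, 0, 0], [0, 7.8, -58.3], 0]
    - [[0, 0, 0], [0, 10.5, -68.1], 0]
    - [[0, 0, 0], [0, 13.5, -77.8], 0]
  force: 80

```text
time: 5.1
tool_pos: [0.4535, -0.0149, 0.1172]
tcp_rot: [0.0, 0.712, 0.702, 0.0]
contact_force: [8.4, -1.5, -13.4]
opening: 0.0068
```

```bash
python3 - <<'E'
from h import *
stat()
im=vision.snapshot("scene"); cv2.imwrite('pics/s7.png',im[:,:,::-1])
E
```

```text
t 5.1 pos [453.5 -14.9 117.2] err [-167.8    2.8 -166.5] rot err [-0. -0.  0.] F [  8.4  -1.5 -13.4] op 6.8 q [-0.13  0.07  2.09 -0.    0.98 -0.11]
```

View pics/s7.png

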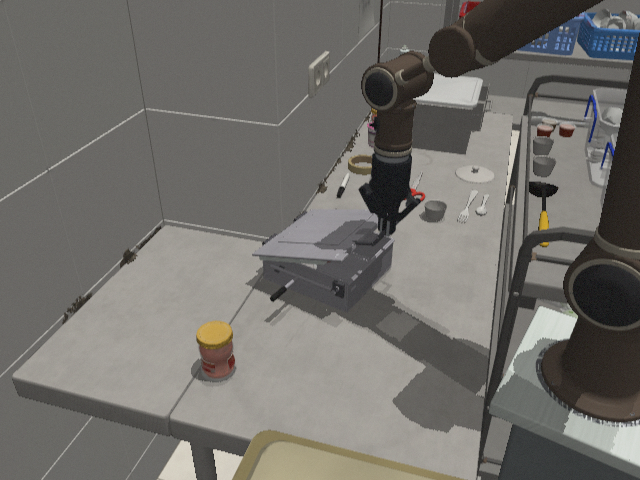

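The lid is rising with the gripper; its front edge is near (345, 255), and the load is about 13 N as expected. I'll continue along the arc.

Call:
move_arm:
  increments:
    - [[0, 0, 0], [0, 3.4, -9.6], 0]
    - [[0, 0, 0], [0, 7.2, -19], 0]
    - [[0, 0, 0], [0, 11.4, -28.2], 0]
    - [[0, 0, 0], [0, 15.9, -37.3], 0]
    - [[0, 0, 0], [0, 20.8, -46.3], 0]
    - [[0, 0, 0], [0, 26, -55], 0]
    - [[0, 0, 0], [0, 31.5, -63.5], 0]
    - [[0, 0, 0], [0, 37.4, -71.8], 0]

```text
time: 5.95
tool_pos: [0.4879, -0.0154, 0.188]
tcp_rot: [-0.003, 0.712, 0.702, -0.003]
contact_force: [2.5, -1.6, -15.6]
opening: 0.0066
```

Call:
move_arm:
  increments:
    - [[0, 0, 0], [0, 6.2, -8], 0]
    - [[0, 0, 0], [0, 12.7, -15.8], 0]
    - [[0, 0, 0], [0, 19.5, -23.3], 0]
    - [[0, 0, 0], [0, 26.6, -30.6], 0]
    - [[0, 0, 0], [0, 34, -37.6], 0]
    - [[0, 0, 0], [0, 41.6, -44.3], 0]
    - [[0, 0, 0], [0, 49.5, -50.7], 0]
    - [[0, 0, 0], [0, 57.6, -56.8], 0]

```text
time: 6.75
tool_pos: [0.5449, -0.0163, 0.2482]
tcp_rot: [-0.003, 0.712, 0.702, -0.003]
contact_force: [-10.4, -1.1, -2.5]
opening: 0.0063
```

```bash
python3 - <<'E'
from h import *
stat()
im=vision.snapshot("scene"); cv2.imwrite('pics/s8.png',im[:,:,::-1])
E
```

```text
t 6.75 pos [544.9 -16.3 248.2] err [-76.4   1.4 -35.5] rot err [ 0.5 -0.  -0. ] F [-10.4  -1.1  -2.5] op 6.3 q [-0.11  0.11  1.76 -0.    1.28 -0.09]
```

View pics/s8.png

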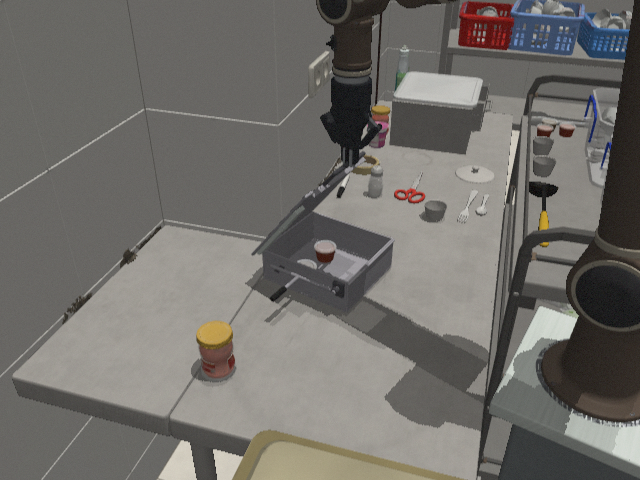

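Call:
move_arm:
  increments:
    - [[0, 0, 0], [0, 8.4, -5.7], 0]
    - [[0, 0, 0], [0, 17, -11.1], 0]
    - [[0, 0, 0], [0, 25.8, -16.2], 0]
    - [[0, 0, 0], [0, 34.8, -20.9], 0]
    - [[0, 0, 0], [0, 43.9, -25.3], 0]
    - [[0, 0, 0], [0, 53.3, -29.4], 0]
    - [[0, 0, 0], [0, 62.8, -33], 0]
    - [[0, 0, 0], [0, 72.4, -36.3], 0]

```text
time: 7.6
tool_pos: [0.6183, -0.0173, 0.2879]
tcp_rot: [-0.002, 0.712, 0.702, -0.002]
contact_force: [-11.9, -0.4, 5.4]
opening: 0.0062
```

```bash
python3 - <<'E'
from h import *
stat()
for n in ("scene","top"):
    im=vision.snapshot(n); cv2.imwrite(f"pics/{n}9.png",im[:,:,::-1])
im=cv2.imread('pics/scene9.png'); cv2.imwrite('pics/s9z.png',cv2.resize(im[0:320,225:425],None,fx=1.8*1,fy=1.8))
cv2.imwrite('pics/s9y.png',cv2.resize(im[100:300,240:400],None,fx=3,fy=3))
for th in (1.1,1.15,1.2,1.25): print(th,[proj('scene',(handle(th)+[0,y,0])/1000).round(1) for y in(-55,0,55)])
E
```

```text
t 7.6 pos [618.3 -17.3 287.9] err [-3.   0.4  4.2] rot err [ 0.3 -0.  -0.1] F [-11.9  -0.4   5.4] op 6.2 q [-0.1   0.23  1.54 -0.    1.37 -0.08]
1.1 [array([347.2, 136.5]), array([333.4, 145.7]), array([318.7, 155.5])]
1.15 [array([342.4, 132.8]), array([328.5, 141.8]), array([313.6, 151.4])]
1.2 [array([337.5, 129.3]), array([323.4, 138.2]), array([308.4, 147.7])]
1.25 [array([332.6, 126.1]), array([318.3, 134.9]), array([303.2, 144.2])]
```

View pics/s9y.png

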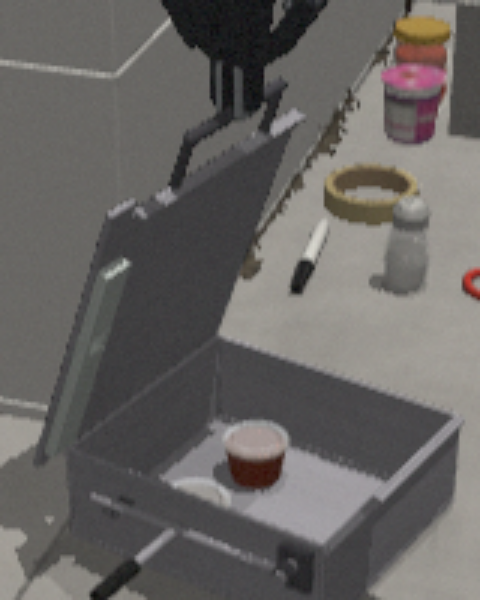

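View pics/top9.png

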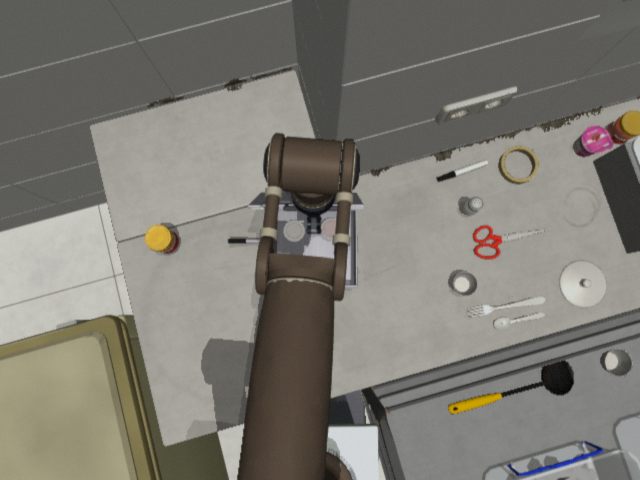

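```bash
python3 - <<'E'
from h import *
p,R=load(); print(p)
g=B([0,190,62]); R35=Rt(35); W3=g-24*R35.apply([0,0,1]); print(g,W3)
W1=p+[0,0,55]; R20=Rt(15); W2=np.array([545,90,305.])
T=[(p,R)]*2+interp(p,R,W1,R,2)+interp(W1,R,W2,R20,4)
rows(T,[.5]*8)
T=interp(W2,R20,W3,R35,7)
rows(T+[T[-1]],[.4]*8)
E
```

```text
[621.27964913 -17.71339824 283.7       ]
[593.24989313 172.7786254   62.        ] [579.48560728 172.98510517  81.65964906]
[[[0.0, 0.0, 0.0], [0.0, 0.0, 0.0], 0.5], [[0.0, 0.0, 0.0], [0.0, 0.0, 0.0], 0.5], [[0.0, 0.0, 0.0], [0.0, 0.0, -27.5], 0.5], [[0.0, 0.0, 0.0], [0.0, 0.0, -55.0], 0.5], [[-3.7, 0.0, 0.0], [26.6, -19.5, -46.6], 0.5], [[-7.5, 0.0, 0.0], [53.3, -38.9, -38.2], 0.5], [[-11.2, 0.0, 0.0], [79.9, -58.4, -29.7], 0.5], [[-15.0, 0.0, 0.0], [106.6, -77.9, -21.3], 0.5]]
[[[-2.9, 0.0, 0.0], [11.9, -3.7, 32.1], 0.4], [[-5.7, 0.0, 0.0], [23.8, -7.3, 64.1], 0.4], [[-8.6, 0.0, 0.0], [35.7, -11.0, 96.1], 0.4], [[-11.4, 0.0, 0.0], [47.7, -14.7, 128.2], 0.4], [[-14.3, 0.0, 0.0], [59.6, -18.3, 160.2], 0.4], [[-17.1, 0.0, 0.0], [71.5, -22.0, 192.3], 0.4], [[-20.0, 0.0, 0.0], [83.5, -25.7, 224.3], 0.4], [[-20.0, 0.0, 0.0], [83.5, -25.7, 224.3], 0.4]]
```

Call:
move_arm:
  increments:
    - [[0, 0, 0], [0, 0, 0], 0.5]
    - [[0, 0, 0], [0, 0, 0], 0.5]
    - [[0, 0, 0], [0, 0, -27.5], 0.5]
    - [[0, 0, 0], [0, 0, -55], 0.5]
    - [[-3.7, 0, 0], [26.6, -19.5, -46.6], 0.5]
    - [[-7.5, 0, 0], [53.3, -38.9, -38.2], 0.5]
    - [[-11.2, 0, 0], [79.9, -58.4, -29.7], 0.5]
    - [[-15, 0, 0], [106.6, -77.9, -21.3], 0.5]

```text
time: 8.5
tool_pos: [0.5452, 0.0918, 0.3065]
tcp_rot: [0.095, 0.706, 0.695, 0.095]
contact_force: [-0.1, -0.7, 1.0]
opening: 0.0425
```

Call:
move_arm:
  increments:
    - [[-2.9, 0, 0], [11.9, -3.7, 32.1], 0.4]
    - [[-5.7, 0, 0], [23.8, -7.3, 64.1], 0.4]
    - [[-8.6, 0, 0], [35.7, -11, 96.1], 0.4]
    - [[-11.4, 0, 0], [47.7, -14.7, 128.2], 0.4]
    - [[-14.3, 0, 0], [59.6, -18.3, 160.2], 0.4]
    - [[-17.1, 0, 0], [71.5, -22, 192.3], 0.4]
    - [[-20, 0, 0], [83.5, -25.7, 224.3], 0.4]
    - [[-20, 0, 0], [83.5, -25.7, 224.3], 0.4]

```text
time: 9.3
tool_pos: [0.5803, 0.1731, 0.084]
tcp_rot: [0.214, 0.68, 0.669, 0.211]
contact_force: [0.9, -0.4, 1.5]
opening: 0.0343
```

```bash
python3 - <<'E'
from h import *
stat(); s=observe()
im=vision.snapshot("scene"); cv2.imwrite('pics/s10.png',im[:,:,::-1]);im=im[:,:,::-1]
cv2.imwrite('pics/s10z.png',cv2.resize(im[90:320,200:400],None,fx=2.6,fy=2.6))
tp=s['tool_pos']*1000;q=s['tcp_rot'];R=Ro.from_quat([q[1],q[2],q[3],q[0]])
for d in (0,-27):
  for y in (-17,0,17):
    print(d,y,proj('scene',(tp+R.apply([0,y,d]))/1000).round(1), 'worldz',proj('scene',(tp+R.apply([0,y,0])+[0,0,-d])/1000).round(1))
for y in (166,188,210): print(proj('scene',B([0,y,62])/1000))
E
```

```text
t 9.3 pos [580.3 173.1  84. ] err [0.8 0.  2.3] rot err [-0.  -0.   0.1] F [ 0.9 -0.4  1.5] op 34.3 q [ 0.33  0.18  2.22 -0.92  0.25  1.19]
0 -17 [289.6 292.9] worldz [289.6 292.9]
0 0 [283.8 286.6] worldz [283.8 286.6]
0 17 [278.  280.3] worldz [278.  280.3]
-27 -17 [295.8 286.6] worldz [289.3 282. ]
-27 0 [289.9 280.2] worldz [283.4 275.6]
-27 17 [284.  273.8] worldz [277.5 269.2]
[285.96076766 287.04719735]
[279.51973302 292.62145452]
[272.90817845 298.34328456]
```

View pics/s10z.png

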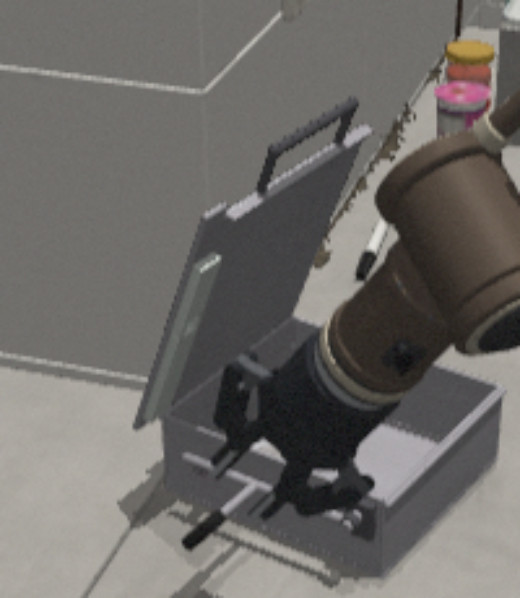

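```bash
python3 - <<'E'
from h import *
g=B([0,190,62]); R35=Rt(35); W=tcp(g,R35,46); p,R=load()
T=interp(p,R,W,R35,4); rows(T+[T[-1]]*4,[.4]*5+[0]*3)
E
```

```text
[[[0.0, 0.0, 0.0], [0.0, 0.0, 17.5], 0.4], [[0.0, 0.0, 0.0], [0.0, 0.0, 35.0], 0.4], [[0.0, 0.0, 0.0], [0.0, 0.0, 52.5], 0.4], [[0.0, 0.0, 0.0], [0.0, 0.0, 70.0], 0.4], [[0.0, 0.0, 0.0], [0.0, 0.0, 70.0], 0.4], [[0.0, 0.0, 0.0], [0.0, 0.0, 70.0], 0], [[0.0, 0.0, 0.0], [0.0, 0.0, 70.0], 0], [[0.0, 0.0, 0.0], [0.0, 0.0, 70.0], 0]]
```

Call:
move_arm:
  increments:
    - [[0, 0, 0], [0, 0, 17.5], 0.4]
    - [[0, 0, 0], [0, 0, 35], 0.4]
    - [[0, 0, 0], [0, 0, 52.5], 0.4]
    - [[0, 0, 0], [0, 0, 70], 0.4]
    - [[0, 0, 0], [0, 0, 70], 0.4]
    - [[0, 0, 0], [0, 0, 70], 0]
    - [[0, 0, 0], [0, 0, 70], 0]
    - [[0, 0, 0], [0, 0, 70], 0]
  force: 40

```text
time: 10.15
tool_pos: [0.6166, 0.1714, 0.0295]
tcp_rot: [0.209, 0.682, 0.671, 0.204]
contact_force: [-8.1, 1.8, -1.8]
opening: 0.0097
```

```bash
python3 - <<'E'
from h import *
stat()
im=vision.snapshot("scene"); cv2.imwrite('pics/s11.png',im[:,:,::-1]);im=im[:,:,::-1]
cv2.imwrite('pics/s11z.png',cv2.resize(im[90:320,200:400],None,fx=2.6,fy=2.6))
stat()
E
```

```text
t 10.15 pos [616.6 171.4  29.5] err [-3.  -1.1  5.1] rot err [ 1.  -0.1  0. ] F [-8.1  1.8 -1.8] op 9.7 q [ 0.3   0.35  2.15 -1.19  0.19  1.45]
t 10.2 pos [616.6 171.4  29.5] err [-3.  -1.   5.2] rot err [ 1.  -0.1  0. ] F [-8.1  2.5 -0.9] op 10.2 q [ 0.3   0.35  2.15 -1.19  0.19  1.45]
```

View pics/s11z.png

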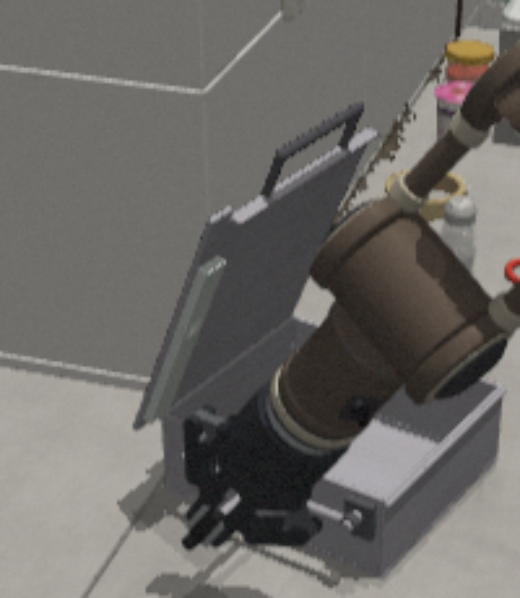

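```bash
cat >> h.py <<'E'
def mpose():
    s=observe(); q=s['tcp_rot']; return s['tool_pos']*1000, Ro.from_quat([q[1],q[2],q[3],q[0]])
def grip(phi,y=190): return B([-90+90*np.cos(phi),y,62+90*np.sin(phi)])
def phi_meas(off):
    p,R=mpose(); g=p-R.apply(off); c,s_=np.cos(YAW),np.sin(YAW); d=g-O; bx=c*d[0]+s_*d[1]; bz=d[2]
    return np.arctan2(bz-62,bx+90),np.hypot(bz-62,bx+90)
E
python3 - <<'E'
from h import *
p,R=mpose(); save(p,R)
g=grip(0); g[1]=p[1]; off=R.inv().apply(p-g); print(off)
json.dump(list(off),open('off.json','w'))
T=[]
for k in range(1,9):
    f=k/8; Rk=Rt(34-5*f); gk=grip(.28*f); gk[1]=p[1]; T.append((gk+Rk.apply(off),Rk))
rows(T,[0]*8)
E
```

```text
[ 0.42000709  1.21395396 40.00159431]
[[[0.6, 0.1, 0.0], [0.1, 1.3, -2.6], 0], [[1.2, 0.1, 0.0], [0.1, 2.5, -5.3], 0], [[1.8, 0.1, 0.0], [0.0, 3.6, -8.1], 0], [[2.5, 0.1, 0.0], [0.0, 4.6, -10.9], 0], [[3.1, 0.1, 0.0], [0.0, 5.5, -13.8], 0], [[3.7, 0.1, 0.0], [0.0, 6.2, -16.7], 0], [[4.3, 0.1, 0.0], [0.0, 6.9, -19.6], 0], [[5.0, 0.1, 0.0], [0.0, 7.5, -22.6], 0]]
```

Call:
move_arm:
  increments:
    - [[0.6, 0.1, 0], [0.1, 1.3, -2.6], 0]
    - [[1.2, 0.1, 0], [0.1, 2.5, -5.3], 0]
    - [[1.8, 0.1, 0], [0, 3.6, -8.1], 0]
    - [[2.5, 0.1, 0], [0, 4.6, -10.9], 0]
    - [[3.1, 0.1, 0], [0, 5.5, -13.8], 0]
    - [[3.7, 0.1, 0], [0, 6.2, -16.7], 0]
    - [[4.3, 0.1, 0], [0, 6.9, -19.6], 0]
    - [[5, 0.1, 0], [0, 7.5, -22.6], 0]

```text
time: 11.0
tool_pos: [0.6101, 0.1712, 0.0524]
tcp_rot: [0.178, 0.69, 0.68, 0.174]
contact_force: [-2.2, 1.5, -6.0]
opening: 0.0098
```

```bash
python3 - <<'E'
from h import *
stat(); off=json.load(open('off.json')); print(phi_meas(off))
im=vision.snapshot("scene"); cv2.imwrite('pics/s12.png',im[:,:,::-1]);im=im[:,:,::-1]
cv2.imwrite('pics/s12z.png',cv2.resize(im[90:320,200:400],None,fx=2.6,fy=2.6))
E
```

```text
t 11.0 pos [610.1 171.2  52.4] err [-0.1 -0.3 -0.1] rot err [ 0.1 -0.1 -0. ] F [-2.2  1.5 -6. ] op 9.8 q [ 0.29  0.3   2.1  -0.52  0.29  0.77]
(np.float64(0.2792425519169263), np.float64(90.01636643723829))
```

View pics/s12z.png

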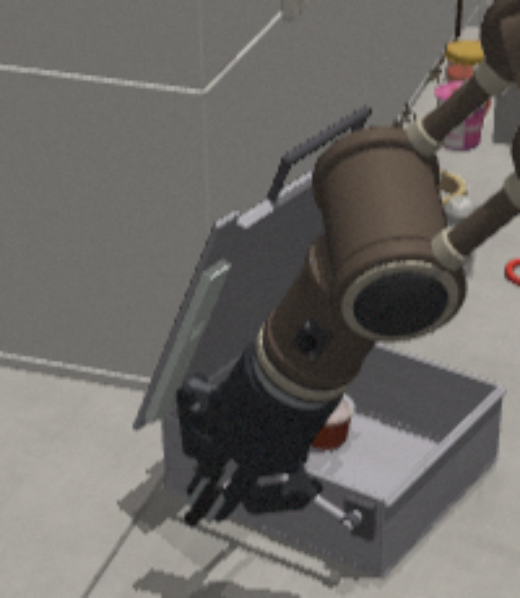

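```bash
python3 - <<'E'
from h import *
p,R=load(); off=json.load(open('off.json'))
T=[]
for k in range(1,9):
    f=k/8; Rk=Rt(29-4*f); gk=grip(.28+.28*f); gk[1]=p[1]-R.apply(off)[1]; T.append((gk+Rk.apply(off),Rk))
rows(T,[0]*8)
E
```

```text
[[[0.5, 0.0, 0.0], [0.0, 0.3, -3.1], 0], [[1.0, 0.0, 0.0], [0.0, 0.5, -6.2], 0], [[1.5, 0.0, 0.0], [0.0, 0.6, -9.3], 0], [[2.0, 0.0, 0.0], [-0.1, 0.6, -12.5], 0], [[2.5, 0.0, 0.0], [-0.1, 0.4, -15.6], 0], [[3.0, 0.0, 0.0], [-0.1, 0.2, -18.8], 0], [[3.5, 0.0, 0.0], [-0.1, -0.2, -21.9], 0], [[4.0, 0.0, 0.0], [-0.2, -0.6, -25.1], 0]]
```

Call:
move_arm:
  increments:
    - [[0.5, 0, 0], [0, 0.3, -3.1], 0]
    - [[1, 0, 0], [0, 0.5, -6.2], 0]
    - [[1.5, 0, 0], [0, 0.6, -9.3], 0]
    - [[2, 0, 0], [-0.1, 0.6, -12.5], 0]
    - [[2.5, 0, 0], [-0.1, 0.4, -15.6], 0]
    - [[3, 0, 0], [-0.1, 0.2, -18.8], 0]
    - [[3.5, 0, 0], [-0.1, -0.2, -21.9], 0]
    - [[4, 0, 0], [-0.2, -0.6, -25.1], 0]

```text
time: 11.85
tool_pos: [0.5977, 0.1712, 0.0739]
tcp_rot: [0.154, 0.696, 0.685, 0.151]
contact_force: [-4.9, 3.0, -5.1]
opening: 0.0097
```

```bash
python3 - <<'E'
from h import *
stat(); off=json.load(open('off.json')); print(phi_meas(off))
im=vision.snapshot("scene"); cv2.imwrite('pics/s13.png',im[:,:,::-1]);im=im[:,:,::-1]
cv2.imwrite('pics/s13z.png',cv2.resize(im[90:320,200:400],None,fx=2.6,fy=2.6))
for th in (.8,.9,.95,1.,1.05,1.1,1.15):
  d=np.array([-np.cos(th),0,np.sin(th)]);n=np.array([np.sin(th),0,np.cos(th)])
  X=B(np.array([110,132,80])+220*d); print(th,proj('scene',X/1000).round(1),proj('scene',(handle(th)+[0,55,0])/1000).round(1),proj('scene',(handle(th)+[0,-55,0])/1000).round(1))
E
```

```text
t 11.85 pos [597.7 171.2  73.9] err [ 0.1 -0.3 -0.2] rot err [ 0.1 -0.1  0. ] F [-4.9  3.  -5.1] op 9.7 q [ 0.28  0.25  2.07 -0.31  0.42  0.55]
(np.float64(0.5572138400728377), np.float64(90.16902860722843))
0.8 [312.6 211.2] [346.3 184.5] [373.2 163.6]
0.9 [305.3 202.1] [337.7 174. ] [365.2 153.8]
0.95 [301.4 197.8] [333.2 169. ] [360.9 149.1]
1.0 [297.4 193.6] [328.5 164.3] [356.5 144.7]
1.05 [293.2 189.6] [323.6 159.8] [351.9 140.5]
1.1 [289.  185.8] [318.7 155.5] [347.2 136.5]
1.15 [284.7 182.2] [313.6 151.4] [342.4 132.8]
```

View pics/s13z.png

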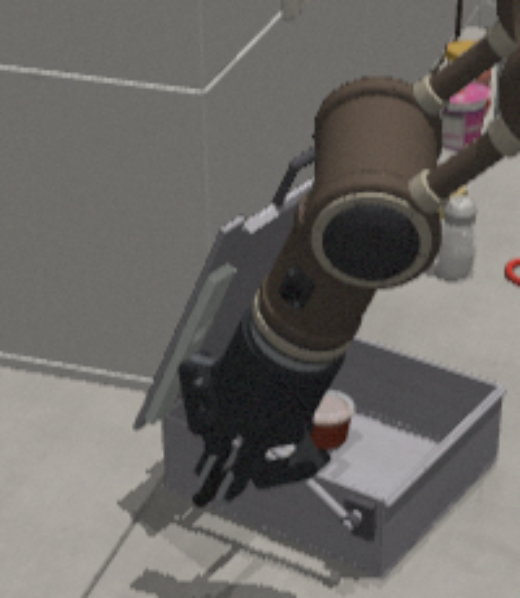

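```bash
python3 - <<'E'
from h import *
for i in range(120):
    im=vision.snapshot("scene")
    if i%30==29: stat()
im=im[:,:,::-1]
cv2.imwrite('pics/s14z.png',cv2.resize(im[90:320,200:400],None,fx=2.6,fy=2.6))
E
```

```text
t 13.4 pos [597.7 171.2  73.9] err [ 0.1 -0.3 -0.2] rot err [ 0.1 -0.1  0. ] F [-6.2  3.6 -5.3] op 9.9 q [ 0.28  0.25  2.07 -0.31  0.42  0.55]
t 14.9 pos [597.7 171.2  73.9] err [ 0.1 -0.3 -0.2] rot err [ 0.1 -0.1  0. ] F [-5.4  2.9 -4.3] op 9.6 q [ 0.28  0.25  2.07 -0.31  0.42  0.55]
t 16.4 pos [597.6 171.2  73.9] err [ 0.1 -0.3 -0.2] rot err [ 0.1 -0.1  0. ] F [-5.9  3.5 -5. ] op 10.3 q [ 0.28  0.25  2.07 -0.31  0.42  0.55]
t 17.9 pos [597.7 171.2  73.9] err [ 0.2 -0.3 -0.2] rot err [ 0.1 -0.1  0. ] F [-5.1  3.3 -5.8] op 9.8 q [ 0.28  0.25  2.07 -0.31  0.42  0.55]
```

View pics/s14z.png

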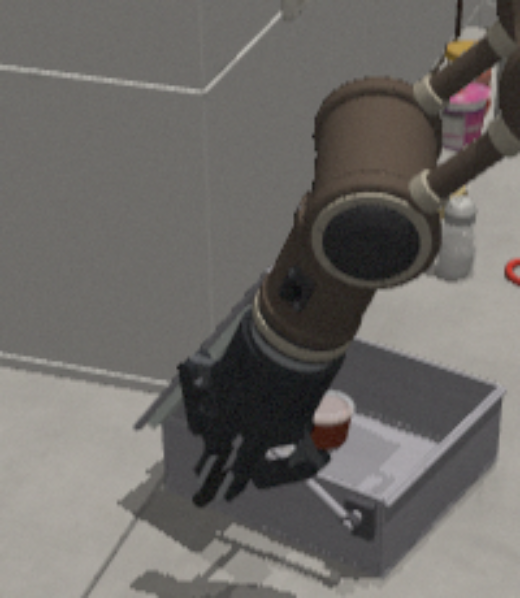

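```bash
python3 - <<'E'
from h import *
for th in (.6,.7,.75,.8,.85,.9,.95,1.,1.05,1.1,1.155):
  d=np.array([-np.cos(th),0,np.sin(th)]);n=np.array([np.sin(th),0,np.cos(th)])
  P=[(proj('scene',B(np.array([110,132,80])+s*d+k*n)/1000)-[200,90])*2.6 for s,k in((0,6),(228,6),(0,0),(228,0))]
  e=P[1]-P[0]; print(th,[x.round(0) for x in P],np.degrees(np.arctan2(-e[1],e[0])).round(1))
im=vision.snapshot("scene")[:,:,::-1]
stat()
cv2.imwrite('pics/s15z.png',cv2.resize(im[180:270,240:330],None,fx=6.6,fy=6.6,interpolation=cv2.INTER_CUBIC))
E
```

```text
0.6 [array([135., 423.]), array([329., 356.]), array([139., 429.]), array([333., 363.])] 19.0
0.7 [array([135., 423.]), array([313., 329.]), array([139., 429.]), array([317., 336.])] 27.8
0.75 [array([135., 423.]), array([304., 316.]), array([139., 429.]), array([308., 323.])] 32.3
0.8 [array([135., 423.]), array([294., 304.]), array([139., 429.]), array([299., 310.])] 36.9
0.85 [array([134., 423.]), array([284., 291.]), array([139., 429.]), array([289., 298.])] 41.4
0.9 [array([134., 424.]), array([274., 279.]), array([139., 429.]), array([279., 286.])] 45.9
0.95 [array([134., 424.]), array([263., 268.]), array([139., 429.]), array([269., 274.])] 50.4
1.0 [array([134., 424.]), array([252., 257.]), array([139., 429.]), array([258., 263.])] 54.8
1.05 [array([134., 424.]), array([241., 246.]), array([139., 429.]), array([247., 252.])] 59.0
1.1 [array([134., 424.]), array([229., 236.]), array([139., 429.]), array([235., 242.])] 63.1
1.155 [array([134., 425.]), array([216., 226.]), array([139., 429.]), array([222., 231.])] 67.5
t 17.95 pos [597.7 171.2  73.9] err [ 0.1 -0.3 -0.2] rot err [ 0.1 -0.1  0. ] F [-5.4  3.1 -5.5] op 9.8 q [ 0.28  0.25  2.07 -0.31  0.42  0.55]
```

View pics/s15z.png

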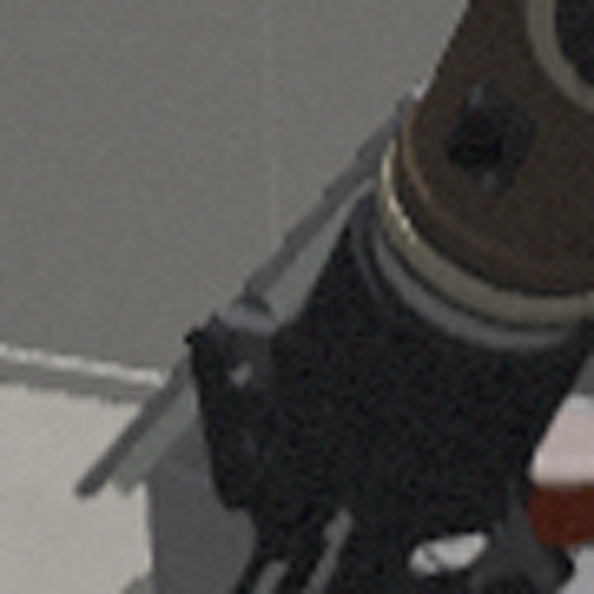

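```bash
python3 - <<'E'
from h import *
F=[]
for i in range(20):
    im=vision.snapshot("scene"); F.append(observe()['contact_force'])
F=np.array(F); print(F[:10].mean(0).round(2),F[10:].mean(0).round(2),F.std(0)); im=im[:,:,::-1]
stat()
cv2.imwrite('pics/s16z.png',cv2.resize(im[180:270,240:330],None,fx=6.6,fy=6.6,interpolation=cv2.INTER_CUBIC))
E
```

```text
[-5.21  3.62 -4.97] [-5.16  3.66 -4.86] [0.41505235 0.40636365 0.55264637]
t 18.95 pos [597.7 171.2  73.9] err [ 0.1 -0.3 -0.2] rot err [ 0.1 -0.1  0. ] F [-4.7  3.3 -5.9] op 9.7 q [ 0.28  0.25  2.07 -0.31  0.42  0.55]
```

View pics/s16z.png

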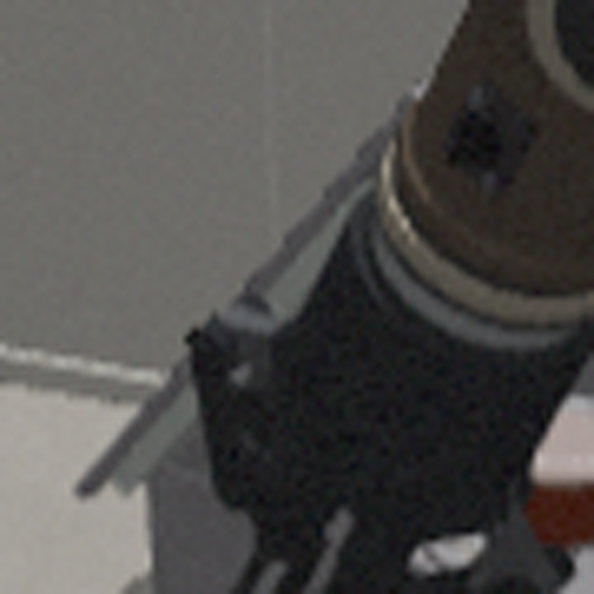

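```bash
cat > slide.py <<'E'
from h import *
import sys
off=json.load(open('off.json')); p,R=load()
g=p-R.apply(off); c,s_=np.cos(YAW),np.sin(YAW); d=g-O; phi0=np.arctan2(g[2]-62,c*d[0]+s_*d[1]+90)
def go(step,n=8):
    T=[]
    for k in range(1,n+1):
        gk=grip(phi0+step*k); gk[1]=g[1]; T.append((gk+R.apply(off),R))
    rows(T,[0]*n,2)
pm,Rm=mpose(); gm=pm-Rm.apply(off)
stat(); print('cmd phi',phi0.round(4),'meas',phi_meas(off))
# predicted s/theta
ph=phi_meas(off)[0]; a=-200+160*np.cos(ph);b=-18+160*np.sin(ph);r=np.hypot(a,b);th=np.arctan2(b,-a)+np.arcsin(13/r)
print('theta on strip',th.round(3),'s',(-a*np.cos(th)+b*np.sin(th)).round(1))
if len(sys.argv)>1: go(float(sys.argv[1]))
E
python3 slide.py 0.003
```

```text
t 18.95 pos [597.7 171.2  73.9] err [ 0.1 -0.3 -0.2] rot err [ 0.1 -0.1  0. ] F [-4.7  3.3 -5.9] op 9.7 q [ 0.28  0.25  2.07 -0.31  0.42  0.55]
cmd phi 0.5602 meas (np.float64(0.5574289540689542), np.float64(90.17138614636036))
theta on strip 0.945 s 91.6
[[[0.0, 0.0, 0.0], [0.0, -0.08, -0.25], 0], [[0.0, 0.0, 0.0], [0.0, -0.12, -0.52], 0], [[0.0, 0.0, 0.0], [-0.01, -0.15, -0.78], 0], [[0.0, 0.0, 0.0], [-0.01, -0.19, -1.05], 0], [[0.0, 0.0, 0.0], [-0.01, -0.23, -1.32], 0], [[0.0, 0.0, 0.0], [-0.01, -0.26, -1.59], 0], [[0.0, 0.0, 0.0], [-0.02, -0.3, -1.85], 0], [[0.0, 0.0, 0.0], [-0.02, -0.34, -2.12], 0]]
```

Call:
move_arm:
  increments:
    - [[0, 0, 0], [0, -0.08, -0.25], 0]
    - [[0, 0, 0], [0, -0.12, -0.52], 0]
    - [[0, 0, 0], [-0.01, -0.15, -0.78], 0]
    - [[0, 0, 0], [-0.01, -0.19, -1.05], 0]
    - [[0, 0, 0], [-0.01, -0.23, -1.32], 0]
    - [[0, 0, 0], [-0.01, -0.26, -1.59], 0]
    - [[0, 0, 0], [-0.02, -0.3, -1.85], 0]
    - [[0, 0, 0], [-0.02, -0.34, -2.12], 0]
  force: 25

```text
time: 19.75
tool_pos: [0.5969, 0.1712, 0.0753]
tcp_rot: [0.154, 0.696, 0.685, 0.151]
contact_force: [-3.2, 2.8, -8.9]
opening: 0.0102
```

```bash
python3 slide.py 0.003
```

```text
t 19.75 pos [596.9 171.2  75.3] err [ 0.5 -0.3 -0.6] rot err [ 0.1 -0.1  0. ] F [-3.2  2.8 -8.9] op 10.2 q [ 0.28  0.25  2.07 -0.31  0.42  0.55]
cmd phi 0.584 meas (np.float64(0.5754780076721576), np.float64(90.23562670552683))
theta on strip 0.947 s 94.5
[[[0.0, 0.0, 0.0], [0.0, -0.04, -0.25], 0], [[0.0, 0.0, 0.0], [0.0, -0.08, -0.52], 0], [[0.0, 0.0, 0.0], [-0.01, -0.12, -0.79], 0], [[0.0, 0.0, 0.0], [-0.01, -0.17, -1.05], 0], [[0.0, 0.0, 0.0], [-0.01, -0.21, -1.32], 0], [[0.0, 0.0, 0.0], [-0.01, -0.25, -1.59], 0], [[0.0, 0.0, 0.0], [-0.02, -0.3, -1.85], 0], [[0.0, 0.0, 0.0], [-0.02, -0.34, -2.12], 0]]
```

Call:
move_arm:
  increments:
    - [[0, 0, 0], [0, -0.04, -0.25], 0]
    - [[0, 0, 0], [0, -0.08, -0.52], 0]
    - [[0, 0, 0], [-0.01, -0.12, -0.79], 0]
    - [[0, 0, 0], [-0.01, -0.17, -1.05], 0]
    - [[0, 0, 0], [-0.01, -0.21, -1.32], 0]
    - [[0, 0, 0], [-0.01, -0.25, -1.59], 0]
    - [[0, 0, 0], [-0.02, -0.3, -1.85], 0]
    - [[0, 0, 0], [-0.02, -0.34, -2.12], 0]

```text
time: 20.55
tool_pos: [0.5958, 0.1712, 0.0771]
tcp_rot: [0.154, 0.696, 0.685, 0.151]
contact_force: [-2.7, 3.7, -10.5]
opening: 0.0101
```

```bash
python3 slide.py 0.003
```

```text
t 20.55 pos [595.8 171.2  77.1] err [ 0.7 -0.3 -0.5] rot err [ 0.1 -0.1  0. ] F [ -2.7   3.7 -10.5] op 10.1 q [ 0.28  0.24  2.07 -0.31  0.42  0.55]
cmd phi 0.6079 meas (np.float64(0.5983569260490352), np.float64(90.33785792414577))
theta on strip 0.948 s 98.1
[[[0.0, 0.0, 0.0], [0.0, -0.05, -0.25], 0], [[0.0, 0.0, 0.0], [0.0, -0.1, -0.52], 0], [[0.0, 0.0, 0.0], [-0.01, -0.14, -0.78], 0], [[0.0, 0.0, 0.0], [-0.01, -0.19, -1.05], 0], [[0.0, 0.0, 0.0], [-0.01, -0.24, -1.31], 0], [[0.0, 0.0, 0.0], [-0.01, -0.29, -1.58], 0], [[0.0, 0.0, 0.0], [-0.02, -0.34, -1.84], 0], [[0.0, 0.0, 0.0], [-0.02, -0.4, -2.11], 0]]
```

Call:
move_arm:
  increments:
    - [[0, 0, 0], [0, -0.05, -0.25], 0]
    - [[0, 0, 0], [0, -0.1, -0.52], 0]
    - [[0, 0, 0], [-0.01, -0.14, -0.78], 0]
    - [[0, 0, 0], [-0.01, -0.19, -1.05], 0]
    - [[0, 0, 0], [-0.01, -0.24, -1.31], 0]
    - [[0, 0, 0], [-0.01, -0.29, -1.58], 0]
    - [[0, 0, 0], [-0.02, -0.34, -1.84], 0]
    - [[0, 0, 0], [-0.02, -0.4, -2.11], 0]

```text
time: 21.35
tool_pos: [0.5945, 0.1713, 0.0791]
tcp_rot: [0.154, 0.696, 0.685, 0.151]
contact_force: [-4.5, 4.9, -8.8]
opening: 0.0097
```

```bash
python3 slide.py 0.003; python3 - <<'E'
from h import *
im=vision.snapshot("scene")[:,:,::-1]
cv2.imwrite('pics/s17z.png',cv2.resize(im[180:270,240:330],None,fx=6.6,fy=6.6,interpolation=cv2.INTER_CUBIC))
E
```

```text
t 21.35 pos [594.5 171.3  79.1] err [ 0.7 -0.3 -0.3] rot err [ 0.1 -0.1  0. ] F [-4.5  4.9 -8.8] op 9.7 q [ 0.28  0.24  2.08 -0.3   0.43  0.55]
cmd phi 0.6317 meas (np.float64(0.624217664408756), np.float64(90.39606944223435))
theta on strip 0.948 s 102.3
[[[0.0, 0.0, 0.0], [0.0, -0.05, -0.25], 0], [[0.0, 0.0, 0.0], [0.0, -0.1, -0.52], 0], [[0.0, 0.0, 0.0], [-0.01, -0.16, -0.78], 0], [[0.0, 0.0, 0.0], [-0.01, -0.21, -1.04], 0], [[0.0, 0.0, 0.0], [-0.01, -0.27, -1.31], 0], [[0.0, 0.0, 0.0], [-0.01, -0.32, -1.57], 0], [[0.0, 0.0, 0.0], [-0.02, -0.38, -1.84], 0], [[0.0, 0.0, 0.0], [-0.02, -0.44, -2.1], 0]]
```

View pics/s17z.png

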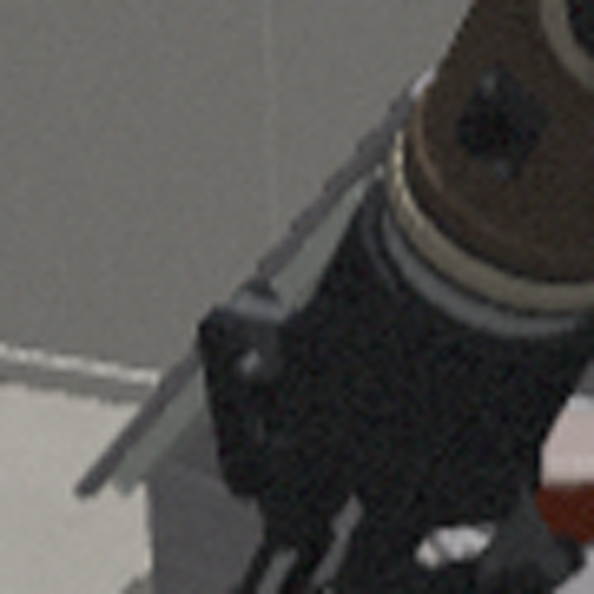

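Call:
move_arm:
  increments:
    - [[0, 0, 0], [0, -0.05, -0.25], 0]
    - [[0, 0, 0], [0, -0.1, -0.52], 0]
    - [[0, 0, 0], [-0.01, -0.16, -0.78], 0]
    - [[0, 0, 0], [-0.01, -0.21, -1.04], 0]
    - [[0, 0, 0], [-0.01, -0.27, -1.31], 0]
    - [[0, 0, 0], [-0.01, -0.32, -1.57], 0]
    - [[0, 0, 0], [-0.02, -0.38, -1.84], 0]
    - [[0, 0, 0], [-0.02, -0.44, -2.1], 0]

```text
time: 22.2
tool_pos: [0.5933, 0.1713, 0.0807]
tcp_rot: [0.154, 0.696, 0.685, 0.151]
contact_force: [-3.1, 4.7, -10.4]
opening: 0.0101
```

```bash
python3 slide.py 0.003
```

```text
t 22.2 pos [593.3 171.3  80.7] err [ 0.8 -0.3 -0.4] rot err [ 0.1 -0.1  0. ] F [ -3.1   4.7 -10.4] op 10.1 q [ 0.28  0.23  2.08 -0.3   0.43  0.55]
cmd phi 0.6555 meas (np.float64(0.6470067927177261), np.float64(90.44446981639103))
theta on strip 0.948 s 105.9
[[[0.0, 0.0, 0.0], [0.0, -0.06, -0.25], 0], [[0.0, 0.0, 0.0], [0.0, -0.12, -0.51], 0], [[0.0, 0.0, 0.0], [-0.01, -0.18, -0.77], 0], [[0.0, 0.0, 0.0], [-0.01, -0.24, -1.04], 0], [[0.0, 0.0, 0.0], [-0.01, -0.3, -1.3], 0], [[0.0, 0.0, 0.0], [-0.01, -0.36, -1.56], 0], [[0.0, 0.0, 0.0], [-0.02, -0.43, -1.82], 0], [[0.0, 0.0, 0.0], [-0.02, -0.49, -2.09], 0]]
```

Call:
move_arm:
  increments:
    - [[0, 0, 0], [0, -0.06, -0.25], 0]
    - [[0, 0, 0], [0, -0.12, -0.51], 0]
    - [[0, 0, 0], [-0.01, -0.18, -0.77], 0]
    - [[0, 0, 0], [-0.01, -0.24, -1.04], 0]
    - [[0, 0, 0], [-0.01, -0.3, -1.3], 0]
    - [[0, 0, 0], [-0.01, -0.36, -1.56], 0]
    - [[0, 0, 0], [-0.02, -0.43, -1.82], 0]
    - [[0, 0, 0], [-0.02, -0.49, -2.09], 0]

```text
time: 23.0
tool_pos: [0.5921, 0.1713, 0.0824]
tcp_rot: [0.154, 0.696, 0.685, 0.151]
contact_force: [-2.8, 4.4, -9.7]
opening: 0.0097
```

```bash
python3 slide.py 0.003
```

```text
t 23.0 pos [592.1 171.3  82.4] err [ 0.9 -0.2 -0.4] rot err [ 0.  -0.1  0. ] F [-2.8  4.4 -9.7] op 9.7 q [ 0.28  0.23  2.08 -0.3   0.43  0.55]
cmd phi 0.6794 meas (np.float64(0.6698122217507952), np.float64(90.50562196901471))
theta on strip 0.947 s 109.6
[[[0.0, 0.0, 0.0], [0.0, -0.07, -0.25], 0], [[0.0, 0.0, 0.0], [-0.01, -0.13, -0.51], 0], [[0.0, 0.0, 0.0], [-0.01, -0.2, -0.77], 0], [[0.0, 0.0, 0.0], [-0.01, -0.27, -1.03], 0], [[0.0, 0.0, 0.0], [-0.01, -0.34, -1.29], 0], [[0.0, 0.0, 0.0], [-0.02, -0.4, -1.55], 0], [[0.0, 0.0, 0.0], [-0.02, -0.47, -1.81], 0], [[0.0, 0.0, 0.0], [-0.02, -0.55, -2.07], 0]]
```

Call:
move_arm:
  increments:
    - [[0, 0, 0], [0, -0.07, -0.25], 0]
    - [[0, 0, 0], [-0.01, -0.13, -0.51], 0]
    - [[0, 0, 0], [-0.01, -0.2, -0.77], 0]
    - [[0, 0, 0], [-0.01, -0.27, -1.03], 0]
    - [[0, 0, 0], [-0.01, -0.34, -1.29], 0]
    - [[0, 0, 0], [-0.02, -0.4, -1.55], 0]
    - [[0, 0, 0], [-0.02, -0.47, -1.81], 0]
    - [[0, 0, 0], [-0.02, -0.55, -2.07], 0]

```text
time: 23.8
tool_pos: [0.5907, 0.1713, 0.0843]
tcp_rot: [0.154, 0.696, 0.685, 0.151]
contact_force: [-4.7, 4.9, -8.2]
opening: 0.0099
```

```bash
python3 slide.py 0.003;  python3 - <<'E'
from h import *
im=vision.snapshot("scene")[:,:,::-1]
cv2.imwrite('pics/s18z.png',cv2.resize(im[180:270,240:330],None,fx=6.6,fy=6.6,interpolation=cv2.INTER_CUBIC))
E
```

```text
t 23.8 pos [590.7 171.3  84.3] err [ 0.9 -0.2 -0.2] rot err [ 0.  -0.1  0. ] F [-4.7  4.9 -8.2] op 9.9 q [ 0.28  0.22  2.08 -0.3   0.44  0.55]
cmd phi 0.7032 meas (np.float64(0.6953881097360736), np.float64(90.59489575523112))
theta on strip 0.945 s 113.7
[[[0.0, 0.0, 0.0], [0.0, -0.06, -0.25], 0], [[0.0, 0.0, 0.0], [-0.01, -0.13, -0.51], 0], [[0.0, 0.0, 0.0], [-0.01, -0.21, -0.77], 0], [[0.0, 0.0, 0.0], [-0.01, -0.28, -1.03], 0], [[0.0, 0.0, 0.0], [-0.01, -0.36, -1.28], 0], [[0.0, 0.0, 0.0], [-0.02, -0.43, -1.54], 0], [[0.0, 0.0, 0.0], [-0.02, -0.51, -1.8], 0], [[0.0, 0.0, 0.0], [-0.02, -0.59, -2.06], 0]]
```

View pics/s18z.png

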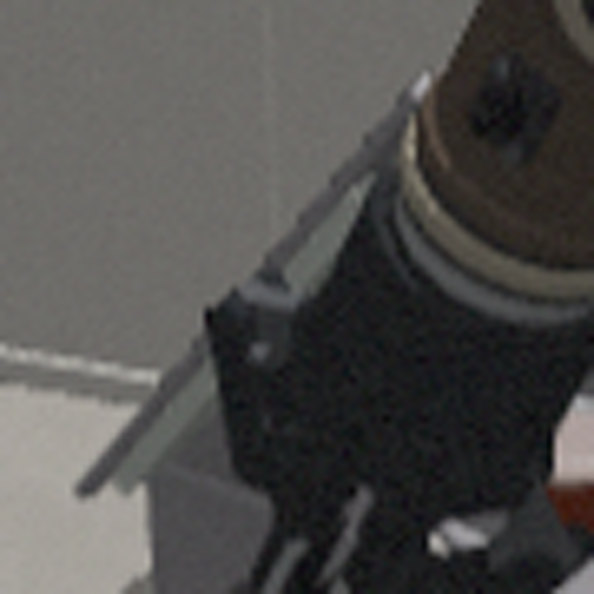

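Call:
move_arm:
  increments:
    - [[0, 0, 0], [0, -0.06, -0.25], 0]
    - [[0, 0, 0], [-0.01, -0.13, -0.51], 0]
    - [[0, 0, 0], [-0.01, -0.21, -0.77], 0]
    - [[0, 0, 0], [-0.01, -0.28, -1.03], 0]
    - [[0, 0, 0], [-0.01, -0.36, -1.28], 0]
    - [[0, 0, 0], [-0.02, -0.43, -1.54], 0]
    - [[0, 0, 0], [-0.02, -0.51, -1.8], 0]
    - [[0, 0, 0], [-0.02, -0.59, -2.06], 0]

```text
time: 24.65
tool_pos: [0.5895, 0.1713, 0.0859]
tcp_rot: [0.154, 0.696, 0.685, 0.151]
contact_force: [-3.1, 4.6, -9.1]
opening: 0.01
```

```bash
python3 slide.py 0.003
```

```text
t 24.65 pos [589.5 171.3  85.9] err [ 1.  -0.2 -0.2] rot err [ 0.  -0.1  0. ] F [-3.1  4.6 -9.1] op 10.0 q [ 0.28  0.22  2.08 -0.3   0.44  0.55]
cmd phi 0.727 meas (np.float64(0.7181552084988265), np.float64(90.67035205216509))
theta on strip 0.942 s 117.4
[[[0.0, 0.0, 0.0], [0.0, -0.07, -0.24], 0], [[0.0, 0.0, 0.0], [-0.01, -0.15, -0.5], 0], [[0.0, 0.0, 0.0], [-0.01, -0.23, -0.76], 0], [[0.0, 0.0, 0.0], [-0.01, -0.31, -1.02], 0], [[0.0, 0.0, 0.0], [-0.01, -0.39, -1.27], 0], [[0.0, 0.0, 0.0], [-0.02, -0.47, -1.53], 0], [[0.0, 0.0, 0.0], [-0.02, -0.55, -1.79], 0], [[0.0, 0.0, 0.0], [-0.02, -0.64, -2.05], 0]]
```

Call:
move_arm:
  increments:
    - [[0, 0, 0], [0, -0.07, -0.24], 0]
    - [[0, 0, 0], [-0.01, -0.15, -0.5], 0]
    - [[0, 0, 0], [-0.01, -0.23, -0.76], 0]
    - [[0, 0, 0], [-0.01, -0.31, -1.02], 0]
    - [[0, 0, 0], [-0.01, -0.39, -1.27], 0]
    - [[0, 0, 0], [-0.02, -0.47, -1.53], 0]
    - [[0, 0, 0], [-0.02, -0.55, -1.79], 0]
    - [[0, 0, 0], [-0.02, -0.64, -2.05], 0]

```text
time: 25.45
tool_pos: [0.588, 0.1714, 0.0876]
tcp_rot: [0.154, 0.696, 0.685, 0.151]
contact_force: [-4.1, 4.4, -8.4]
opening: 0.0099
```

```bash
python3 slide.py 0.003
```

```text
t 25.45 pos [588.  171.4  87.6] err [ 1.  -0.2 -0.1] rot err [ 0.  -0.1  0. ] F [-4.1  4.4 -8.4] op 9.9 q [ 0.28  0.21  2.09 -0.3   0.44  0.55]
cmd phi 0.7508 meas (np.float64(0.7423972915946936), np.float64(90.72380933989471))
theta on strip 0.939 s 121.3
[[[0.0, 0.0, 0.0], [0.0, -0.08, -0.24], 0], [[0.0, 0.0, 0.0], [-0.01, -0.16, -0.5], 0], [[0.0, 0.0, 0.0], [-0.01, -0.25, -0.75], 0], [[0.0, 0.0, 0.0], [-0.01, -0.33, -1.01], 0], [[0.0, 0.0, 0.0], [-0.01, -0.42, -1.26], 0], [[0.0, 0.0, 0.0], [-0.02, -0.51, -1.52], 0], [[0.0, 0.0, 0.0], [-0.02, -0.6, -1.77], 0], [[0.0, 0.0, 0.0], [-0.02, -0.69, -2.03], 0]]
```

Call:
move_arm:
  increments:
    - [[0, 0, 0], [0, -0.08, -0.24], 0]
    - [[0, 0, 0], [-0.01, -0.16, -0.5], 0]
    - [[0, 0, 0], [-0.01, -0.25, -0.75], 0]
    - [[0, 0, 0], [-0.01, -0.33, -1.01], 0]
    - [[0, 0, 0], [-0.01, -0.42, -1.26], 0]
    - [[0, 0, 0], [-0.02, -0.51, -1.52], 0]
    - [[0, 0, 0], [-0.02, -0.6, -1.77], 0]
    - [[0, 0, 0], [-0.02, -0.69, -2.03], 0]

```text
time: 26.25
tool_pos: [0.5866, 0.1714, 0.0893]
tcp_rot: [0.154, 0.696, 0.685, 0.151]
contact_force: [-5.6, 4.3, -7.5]
opening: 0.01
```

```bash
python3 slide.py 0.003;  python3 - <<'E'
from h import *
im=vision.snapshot("scene")[:,:,::-1]
cv2.imwrite('pics/s19z.png',cv2.resize(im[180:270,240:330],None,fx=6.6,fy=6.6,interpolation=cv2.INTER_CUBIC))
E
```

```text
t 26.25 pos [586.6 171.4  89.3] err [ 1.  -0.2  0.1] rot err [ 0.  -0.1  0. ] F [-5.6  4.3 -7.5] op 10.0 q [ 0.29  0.21  2.09 -0.3   0.45  0.54]
cmd phi 0.7747 meas (np.float64(0.7673193086048451), np.float64(90.84867737769233))
theta on strip 0.935 s 125.3
[[[0.0, 0.0, 0.0], [0.0, -0.08, -0.24], 0], [[0.0, 0.0, 0.0], [-0.01, -0.17, -0.49], 0], [[0.0, 0.0, 0.0], [-0.01, -0.26, -0.75], 0], [[0.0, 0.0, 0.0], [-0.01, -0.36, -1.0], 0], [[0.0, 0.0, 0.0], [-0.01, -0.45, -1.25], 0], [[0.0, 0.0, 0.0], [-0.02, -0.54, -1.51], 0], [[0.0, 0.0, 0.0], [-0.02, -0.64, -1.76], 0], [[0.0, 0.0, 0.0], [-0.02, -0.73, -2.01], 0]]
```

View pics/s19z.png

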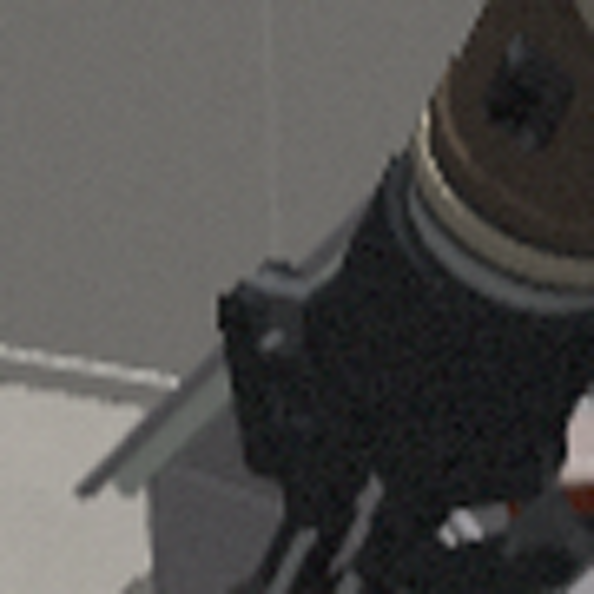

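The lid edge fell to about 46° in the picture, where resting on the strip would give 49–50°. The rod end is dropping into the hole, so I'll hold still and let it settle.

```bash
python3 - <<'E'
from h import *
off=json.load(open('off.json')); p,R=load()
# undo the unsent slide
p=p-R.apply([-.02,-.73,-2.01]); save(p,R)
for i in range(40):
    im=vision.snapshot("scene")
    if i%10==9: stat(); print(phi_meas(off))
im=im[:,:,::-1]
cv2.imwrite('pics/s20z.png',cv2.resize(im[180:270,240:330],None,fx=6.6,fy=6.6,interpolation=cv2.INTER_CUBIC))
E
```

```text
t 26.8 pos [586.6 171.4  89.3] err [ 1.  -0.1  0.1] rot err [ 0.  -0.1  0. ] F [-5.5  6.1 -7. ] op 10.0 q [ 0.29  0.21  2.09 -0.3   0.45  0.54]
(np.float64(0.7676294544092469), np.float64(90.83014078762841))
t 27.3 pos [586.6 171.4  89.3] err [ 1.  -0.2  0.1] rot err [ 0.  -0.1  0. ] F [-3.9  4.9 -6.9] op 9.6 q [ 0.29  0.21  2.09 -0.3   0.45  0.54]
(np.float64(0.7677629585790614), np.float64(90.86328503344133))
t 27.8 pos [586.6 171.4  89.3] err [ 1.  -0.1  0.1] rot err [ 0.  -0.1  0. ] F [-4.4  5.  -6.3] op 9.6 q [ 0.29  0.21  2.09 -0.3   0.45  0.54]
(np.float64(0.767571047768255), np.float64(90.86912959953469))
t 28.3 pos [586.6 171.4  89.3] err [ 1.  -0.2  0.1] rot err [ 0.  -0.1  0. ] F [-5.   3.6 -7.2] op 9.8 q [ 0.29  0.21  2.09 -0.3   0.45  0.54]
(np.float64(0.7676853188325405), np.float64(90.8546171405795))
```

View pics/s20z.png

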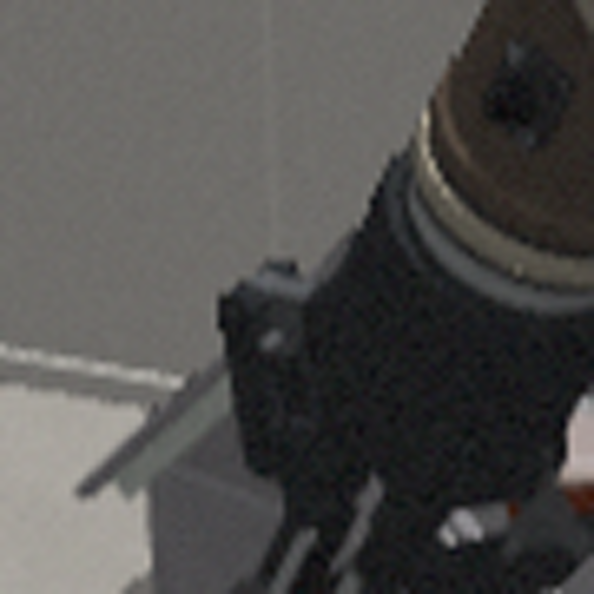

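```bash
python3 - <<'E'
from h import *
A=[]
for i in range(24):
    A.append(vision.snapshot("scene").astype(float).mean(2))
A=np.array(A); a=A[:6].mean(0); b=A[-6:].mean(0)
sl=np.s_[205:260,250:292]
print('diff',np.abs(a-b)[sl].max().round(1),np.abs(a-b)[sl].mean().round(2))
# top edge rows per column: wall->lid darkening
for u in range(262,292,3):
    c=b[200:262,u]; print(u,200+int(np.argmin(np.diff(c))),end='; ')
im=b.clip(0,255).astype('uint8'); cv2.imwrite('pics/s21z.png',cv2.resize(im[195:265,245:300],None,fx=8.5,fy=8.5,interpolation=cv2.INTER_CUBIC))
stat()
for th in (.86,.88,.9,.94):
  d=np.array([-np.cos(th),0,np.sin(th)]);n=np.array([np.sin(th),0,np.cos(th)])
  P=[(proj('scene',B(np.array([110,132,80])+s*d+6*n)/1000)-[245,195])*8.5 for s in(0,160)]
  print(th,P)
E
```

```text
diff 6.0 0.89
262 237; 265 238; 268 236; 271 235; 274 224; 277 222; 280 232; 283 219; 286 224; 289 222; t 29.5 pos [586.6 171.4  89.3] err [ 1.  -0.2  0.1] rot err [ 0.  -0.1  0. ] F [-4.5  3.7 -6.6] op 9.8 q [ 0.29  0.21  2.09 -0.3   0.45  0.54]
0.86 [array([ 56.80032911, 492.08990388]), array([381.86559403, 196.18515477])]
0.88 [array([ 56.58126399, 492.29574819]), array([372.71847848, 185.69567482])]
0.9 [array([ 56.36834637, 492.50885379]), array([363.44049729, 175.35018644])]
0.94 [array([ 55.96128676, 492.9564993 ]), array([344.51133864, 155.11233566])]
```

View pics/s21z.png

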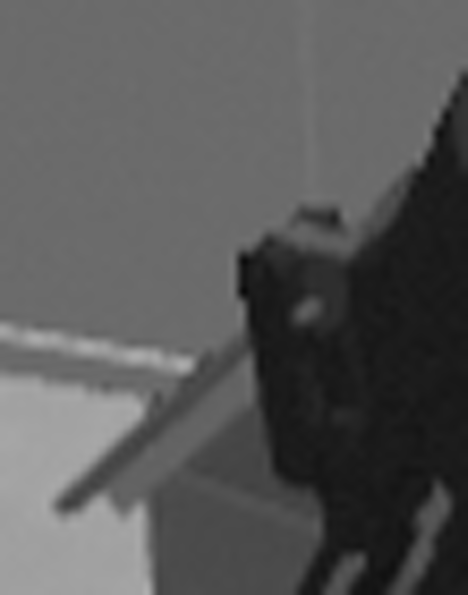

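Call:
move_arm:
  increments:
    - [[0, 0, 0], [0, 0, 0], 0.08]
    - [[0, 0, 0], [0, 0, 0], 0.16]
    - [[0, 0, 0], [0, 0, 0], 0.24]
    - [[0, 0, 0], [0, 0, 0], 0.32]
    - [[0, 0, 0], [0, 0, 0], 0.4]
    - [[0, 0, 0], [0, 0, 0], 0.4]

```text
time: 30.1
tool_pos: [0.5916, 0.1717, 0.093]
tcp_rot: [0.157, 0.695, 0.684, 0.155]
contact_force: [0.1, -0.7, 1.3]
opening: 0.0343
```

```bash
python3 - <<'E'
from h import *
stat()
im=vision.snapshot("scene")[:,:,::-1]; cv2.imwrite('pics/s22z.png',cv2.resize(im[170:320,240:380],None,fx=4,fy=4,interpolation=cv2.INTER_CUBIC))
E
```

```text
t 30.1 pos [591.6 171.7  93. ] err [6.  0.2 3.8] rot err [-0.5  0.   0. ] F [ 0.1 -0.7  1.3] op 34.3 q [ 0.28  0.21  2.08 -0.3   0.44  0.55]
```

View pics/s22z.png

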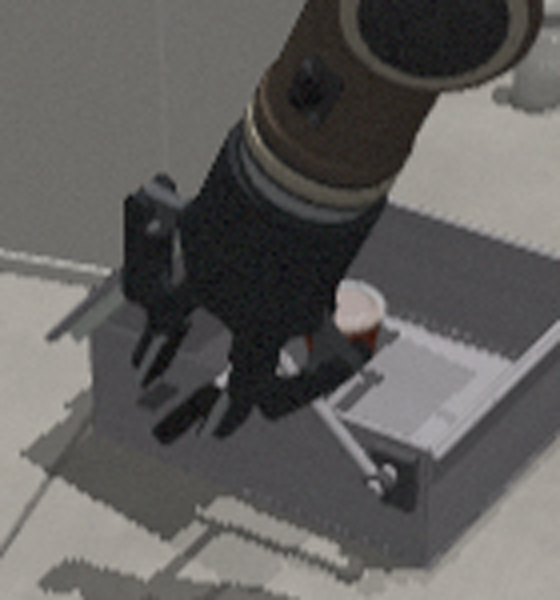

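Call:
move_arm:
  increments:
    - [[0, 0, 0], [0, 0, 0], 0.4]
    - [[0, 0, 0], [0, 0, -8], 0.4]
    - [[0, 0, 0], [0, 0, -20], 0.4]
    - [[0, 0, 0], [0, 0, -40], 0.4]
    - [[0, 0, 0], [0, 0, -65], 0.4]
    - [[0, 0, 0], [0, 0, -95], 0.4]
    - [[0, 0, 0], [0, 0, -130], 0.4]
    - [[0, 0, 0], [0, 0, -165], 0.4]

```text
time: 30.95
tool_pos: [0.5179, 0.1726, 0.2421]
tcp_rot: [0.156, 0.695, 0.685, 0.153]
contact_force: [0.6, 0.5, 0.8]
opening: 0.0343
```

```bash
python3 - <<'E'
from h import *
p,R=load(); save(p+R.apply([0,0,-165]),R); stat()
for n in ("scene","top"):
    im=vision.snapshot(n); cv2.imwrite(f"pics/{n}23.png",im[:,:,::-1])
im=cv2.imread('pics/scene23.png');cv2.imwrite('pics/s23z.png',cv2.resize(im[150:320,230:400],None,fx=3.5,fy=3.5,interpolation=cv2.INTER_CUBIC))
E
```

```text
t 30.95 pos [517.9 172.6 242.1] err [ 2.  -0.   3.3] rot err [-0.3 -0.   0. ] F [0.6 0.5 0.8] op 34.3 q [ 0.34 -0.15  2.1  -0.21  0.78  0.47]
```

View pics/s23z.png

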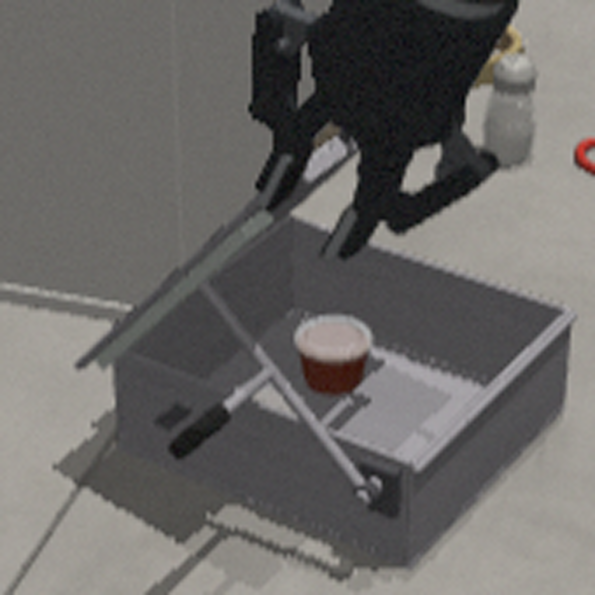

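View pics/top23.png

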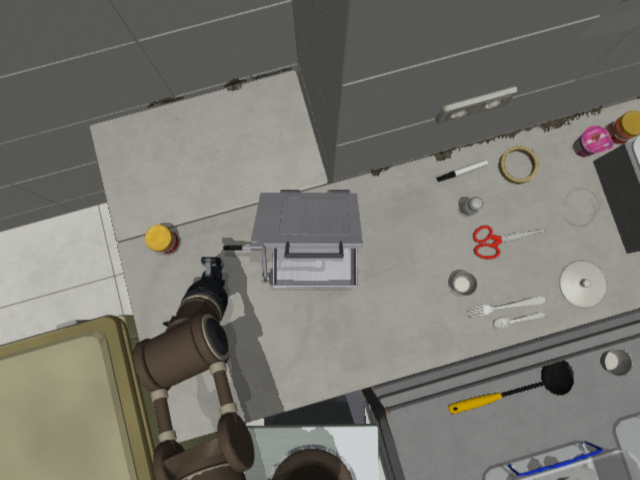

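```bash
python3 - <<'E'
from h import *
im=cv2.imread('pics/scene23.png')
cv2.imwrite('pics/s23y.png',cv2.resize(im[175:260,245:335],None,fx=6.6,fy=6.6,interpolation=cv2.INTER_CUBIC))
def mark(X): return ((proj('scene',B(X)/1000)-[245,175])*6.6).round(0)
for th in (.8,.82,.84,.86,.88,.93):
  d=np.array([-np.cos(th),0,np.sin(th)]);n=np.array([np.sin(th),0,np.cos(th)]);H=np.array([110,132,80])
  print(th,[mark(H+s*d+6*n) for s in (0,228)],'under',[mark(H+s*d) for s in(0,228)])
for ph in (.7,.75,.8,.85,.9): print(ph,mark(np.array([-90+160*np.cos(ph),118,62+160*np.sin(ph)])),mark(np.array([-90+120*np.cos(ph),118,62+120*np.sin(ph)])),'grip mid',mark(np.array([-90+90*np.cos(ph),188,62+90*np.sin(ph)])))
for i in range(30): im2=vision.snapshot('scene')
im2=im2[:,:,::-1]; d=np.abs(im2.astype(int)-im).mean(2)[190:300,250:335]; print('diff after 1.5s',d.mean(),d.max()); stat()
cv2.imwrite('pics/scene24.png',im2)
E
```

```text
0.8 [array([ 45., 514.]), array([450., 210.])] under [array([ 56., 528.]), array([462., 227.])]
0.82 [array([ 44., 514.]), array([440., 197.])] under [array([ 56., 528.]), array([453., 214.])]
0.84 [array([ 44., 514.]), array([430., 185.])] under [array([ 56., 528.]), array([443., 201.])]
0.86 [array([ 44., 514.]), array([419., 173.])] under [array([ 56., 528.]), array([433., 189.])]
0.88 [array([ 44., 514.]), array([409., 160.])] under [array([ 56., 528.]), array([422., 177.])]
0.93 [array([ 44., 515.]), array([382., 131.])] under [array([ 56., 528.]), array([396., 146.])]
0.7 [267. 357.] [351. 457.] grip mid [279. 645.]
0.75 [281. 345.] [361. 449.] grip mid [287. 639.]
0.8 [295. 334.] [372. 441.] grip mid [296. 633.]
0.85 [311. 325.] [384. 434.] grip mid [304. 629.]
0.9 [327. 316.] [396. 428.] grip mid [314. 624.]
diff after 1.5s 2.258146167557932 79.0
t 32.55 pos [519.1 172.6 240.2] err [ 3.2 -0.   1.5] rot err [-0.3 -0.   0. ] F [-0.5 -0.5 -0.1] op 34.2 q [ 0.34 -0.14  2.1  -0.21  0.78  0.47]
```

View pics/s23y.png

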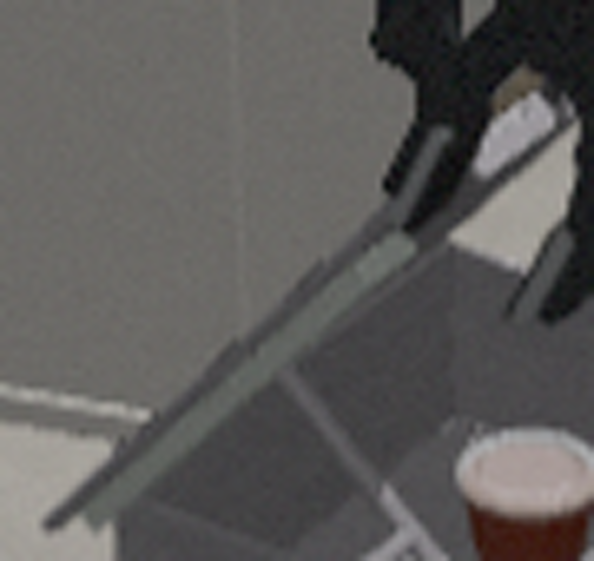

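```bash
python3 - <<'E'
from h import *
a=cv2.imread('pics/scene23.png').astype(int); b=cv2.imread('pics/scene24.png').astype(int)
d=np.abs(a-b).mean(2)
print('lid-left',d[210:260,245:300].mean(),d[210:260,245:300].max(),'rod/grip',d[250:300,270:345].max(), 'bg noise',d[210:260,150:240].max())
E
```

```text
lid-left 1.8722424242424243 9.0 rod/grip 13.0 bg noise 6.666666666666667
```

Call:
move_arm:
  increments:
    - [[0, 0, 0], [0, 0, -20], 0.4]
    - [[0, 0, 0], [0, 0, -40], 0.4]
    - [[0, 0, 0], [10, 0, -60], 0.4]
    - [[0, 0, 0], [20, 0, -75], 0.4]
    - [[0, 0, 0], [20, 0, -75], 0.4]
    - [[0, 0, 0], [20, 0, -75], 0.4]

```text
time: 33.15
tool_pos: [0.4874, 0.1931, 0.3079]
tcp_rot: [0.156, 0.695, 0.685, 0.153]
contact_force: [0.4, 0.5, 0.2]
opening: 0.0342
```

```bash
python3 - <<'E'
from h import *
print(observe()['time'],observe()['tool_pos'],observe()['contact_force'])
for i in range(20): im=vision.snapshot("scene")
im=im[:,:,::-1]; cv2.imwrite('pics/scene25.png',im)
a=cv2.imread('pics/scene23.png').astype(int); d=np.abs(a-im).mean(2)
print('lid-left',d[210:260,245:300].mean(),d[210:260,245:300].max(),'rod/grip',d[250:300,270:345].max())
cv2.imwrite('pics/s25z.png',cv2.resize(im[130:390,190:450],None,fx=2.3,fy=2.3))
t=vision.snapshot('top')[:,:,::-1]; t0=cv2.imread('pics/top0.png').astype(int); dd=np.abs(t-t0).mean(2)
print('chilli',dd[222:256,142:182].mean(),'salt',dd[190:216,455:488].mean(),'cup',dd[265:298,445:480].mean()); cv2.imwrite('pics/top25.png',t)
E
```

```text
33.15 [0.48736179 0.19309197 0.30792304] [0.4194598  0.48102715 0.17783838]
lid-left 2.1339393939393942 7.666666666666667 rod/grip 19.666666666666668
chilli 6.483823529411764 salt 7.743201243201242 cup 6.872727272727273
```

View pics/s25z.png

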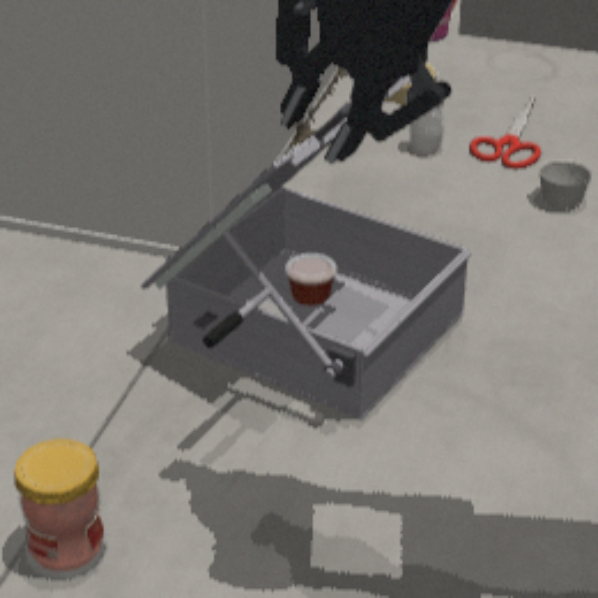

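```bash
python3 - <<'E'
from cell import bot, observe
print(observe()['time']); print(bot.hand_in())
E
```

```text
34.2
the job is handed in; nothing more can be done
None
```

The lid is open and the prop rod carries it alone, seated in the strip's hole. I handed the job in at 34.2 s. I lifted the lid by its handle to about 1.25 rad and let it sink onto the rod. I then slid the rod's end along the strip at about 5 mm/s until the lid dropped into the hole, about 122 mm from the hinge.

**Last checks**
- **Seating:** the lid edge in the picture gives about 0.86 rad. A fully seated rod should give about 0.865, and a rod only resting on the strip about 0.94.
- **Holding by itself:** with the gripper open and clear, neither lid nor rod moved over about 3 s (picture differences at noise level), and the tool force was near zero.
- **Force while feeling:** the measured wrist force stayed around 12 N or less while sliding.

**What went wrong or disagreed**
- **Tool offset:** the finger ends sat about 27 mm farther back along the tool than the reported TCP. The first close on the handle caught nothing, and I corrected for the offset afterwards.
- **Joint 4:** it came to its lower limit (-1.19) during the rod grasp, and I tilted the tool away from it straight after.
- **Rod angle:** it read 0.77 rad from the gripper before release and about 0.72 from the picture afterwards. I put this down to slack in the hole.
- **Things round the box:** in the top view, the picture-difference numbers for the chilli jar, salt and cup came out a little above noise (about 6 to 8 grey levels). I took that for a lighting change, because I never touched them and the scene view looks unchanged.
- **Pots:** I compared no positions for them. The red pot stands upright in the last picture. The brown one is hidden there and was last seen under the arm while the lid was held up, before I worked the rod.

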